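# Pack a spray-gun service tray in layers

## Task

Pack the spray-gun service tray: lay the spanner flat between its rails and the air cap, horns up, between its four pins, then lay the stirring paddle over both of them, level, with its handle end in the narrow notch and its blade end in the wide notch, everything fully down. Set each part down rather than letting it fall, and leave the other things on the bench where they are.

Things in the scene. Friction and masses are not known exactly. Their poses are not given: they have to be found in the camera images.
- tray: Light grey open tray fixed to the bench: outside 152 (x) x 242 (y) x 46 mm high, walls 6 mm, floor top 6 mm up. Origin: centre of its underside, on the bench top; z up, y along its length to the wide-notch end. A black notched rest, 17 mm deep, stands inside each end wall. The paddle, lying in both notches, has its paddle_c at (0, 0, 40 mm) of the tray, its y along the tray's y.
- nest_spanner (a point): Centre of the spanner's place on the tray floor (tray 0, -52, 6 mm). The spanner lies along the tray's x; four black rails 12 mm high, in two pairs 38 mm apart across y, stand beside its two heads (x from 40 to 64 mm either side), leaving the middle free for fingers; the tray's long walls stop it endways (5 mm play each end).
- nest_cap (a point): Centre of the air cap's place on the tray floor (tray 0, 50, 6 mm): four black round pins 8 mm thick, 14 mm high at (+-20.5, +-20.5 mm) from it along the tray's x and y, leaving 5 mm play; fingers pass between them along the tray's x or y.
- rest_narrow (a point): Middle of the narrow notch's floor (tray 0, -106.5, 34 mm): notch 26 mm wide (tray x), cheeks 12 mm higher on both sides; takes the paddle's handle end.
- rest_wide (a point): Middle of the wide notch's floor (tray 0, 106.5, 34 mm): notch 46 mm wide (tray x), cheeks 12 mm higher on both sides; takes the paddle's blade end.
- spanner_c (a point): Centre of the loose steel double-open-ended gun spanner, half-way up; lies flat, 130 mm along its x, 10 mm thick; shank 16 mm wide (y) and 78 mm long in the middle, heads 30 mm wide; both ends alike. 0.10 to 0.18 kg.
- spanner: The same spanner, origin at the centre of its underside.
- aircap_c (a point): Centre of the loose aluminium air cap, half-way up (11 mm above its underside): round body 40 mm across, 14 mm high, with two horns on top reaching 22 mm; stands horns up (z up), may face any way. About 0.06 kg.
- aircap: The same air cap, origin at the centre of its underside.
- paddle_c (a point): Grip point of the loose stirring paddle, at its middle and balance point, 6 mm above its flat underside. 220 mm long along its y: grey handle 16 mm wide (x), 12 mm thick from y = -110 to 20 mm, slotted steel blade 36 mm wide, 5 mm thick from y = 20 to 110 mm; the underside is flat all along. z up. 0.08 to 0.16 kg.
- paddle_blade (a point): Point under the paddle's blade end, 106.5 mm from its middle along its y, on the underside.
- paddle: The same paddle, origin 6 mm below paddle_c, on the underside.
- toner: Bystander: white bottle with a black cap, 68 mm across, 170 mm tall, standing.
- tin: Bystander: closed metal tin, 80 mm across, 100 mm tall.
- tape: Bystander: roll of paper tape lying flat, 90 mm across, 24 mm high.
- mixcup: Bystander: open white mixing cup, 80 mm across, 90 mm tall.
- driver: Bystander: screwdriver lying down.
- cover: Bystander: plain flat aluminium disc, 52 mm across, 10 mm high, no horns (not the air cap).
- sleeve: Bystander: upright steel sleeve with a flange at its foot, 34 mm across, 50 mm tall.
There are look-alikes about, which are no part of the job. What is shaped like the aircap but purple or red is not meant. Leave any brown look-alike of the spanner alone.

How it is judged:
By the outcome, as a careful person would: the job done as asked, in the order asked, and still so for the second after the job is handed in, with the robot touching nothing.
It also fails if it takes over 70 s, if anything falls off the work surface, if the arm or the gripper's body presses on something with over 40 N, if the wrist force passes 120 N, or if a joint passes its speed limit or range.

## Robot

A 6-joint arm with a two-finger parallel gripper is mounted at the origin on the work surface. World frame = base frame: x ahead of the robot, y to its left, z up, the work surface at z = 0. Lengths are in m, angles in rad, forces in N, time in s.
With the tool pointing down it reaches from about 0.35 to 0.775 m from the base axis. Payload 7.3 kg.
Tool frame: the origin (TCP) lies at the very end of the fingers, on their centre line; the grasp point (between the pads) lies 19 mm behind it; x points along the fingers, y is the direction in which the jaws open and shut, and the axes are right-handed (so a half turn about x gives the same grasp; the last joint's range is limited). The gripper opens to 92 mm and grips with 3 to 60 N. Pads are 19 mm wide; open, the fingers measure 130 mm over their backs; the gripper's body (75 mm by 190 mm) begins 47 mm behind the grasp point.
Start: joints at [-1.478, 0.342, 1.524, -0, 1.275, -0.146], TCP at [0.124, -0.51, 0.227] pointing down, gripper open.
Joint ranges: [-2.53, 2.53], [-0.77, 2.02], [0.04, 2.7], [-1, 4.14], [0.28, 2.66], [-3.11, 3.11]. Speed limits (rad/s): [2.57, 2.57, 3.14, 3.14, 3.14, 3.14].

## Interface

Orientations are given as [roll, pitch, yaw] about the fixed x, y, z axes, in that order (R = Rz(yaw) Ry(pitch) Rx(roll)).
In Python, from cell import robot gives the robot as it stands.
- The arm moves only by the tool play_rows, never from a script. Its argument "moves" is a list that holds one entry, the list of rows, each a list of 5 numbers: the shift along the tool's x, y, z in m, then the turn about the tool's x in degrees, then the opening, from -1 (shut) to 1 (fully open), so that 0 is half open. A call has exactly 10 rows; each row shifts and turns the pose as measured when the row begins, along the tool's axes as they then stand; what a row does not reach is not made up. A row lasts 1/10 s, in which the tool goes at most 50 mm and 8.59 degrees, less where a joint would pass 70% of its speed; a pose out of reach is approached as far as the arm can. A call with a gripper value outside its range is refused whole. The fingers move at their own pace and stop on an object; "grip_force" is the grip in N (left out, the last holds). Time passes only in rows, so rows that do not move let the fingers close, or fill a call up. It gives the time, the measured TCP pose, the force and the opening at its end, in the units of the state.
- robot.observe(): the state, without advancing time (a new reading comes with each control period).
- robot.read_camera(name): name is "side" or "top"; returns the picture (480x640x3 uint8, red, green, blue); there is no depth.
- robot.get_calibration(name): a dict with "mtx" (3x3 intrinsics, pixels), "k1" (the pictures are not rectified: a ray, as slopes to the right and down, at radius r is drawn at 1 + k1 r^2 times it, then the intrinsics apply), "view" (4x4, takes a point from world to camera coordinates). Camera axes: x right, y up, looking along -z (the intrinsics and any distortion apply to the point x, -y, -z); pixel columns grow to the right and rows downward; lengths in m; the calibration is good to about 2 mm. A picture is of the moment at which its call begins. get_calibration takes no time and is no camera call.
- robot.hand_in(): hands the job in, once; it reports no verdict.
Trained networks look in the newest picture that a camera, given by its name, has taken for a name from the list of things; names that differ only in an ending like _2 or _b are one class to them, and where a whole thing is asked for, a point or a joint stands for the part that bears it (a point fixed in the world has none). Each returns a list of dicts, best first, with "score" (0 to 1); they miss things now and then, are a little off and sometimes report something else, mostly with a low value. They report only what shows in the picture. A call takes as long as a camera call. They do not tell look-alikes from the thing itself.
- robot.spot_in(camera, label): "point" ([column, row] in pixels, amid what is visible of it).
The state is a dict: "time": time; "qpos": joint angles; "qvel": joint speeds; "joint_efforts": joint torques, N m; "tool_pos": TCP position; "tool_rot": TCP orientation; "contact_force": force on the tool from outside, world axes, zero at the start; "torque": the same for the moment, N m; "opening": finger opening in m.
Only numpy, scipy, OpenCV 4.12 (cv2) and the standard library are available. Lean on these libraries where they do the work, as an engineer would, in place of code of your own. Each camera call takes 0.05 s, during which the arm holds its last target.

## Working session

There is one attempt and no reset: what is moved stays moved. The work goes in short steps, Python scripts to look and compute and a tool call to move; the robot and the scene stay as the last step left them, time stands still between calls to the robot, and variables do not carry over. Pictures are saved under pics/ and viewed, and the job is handed in when it is done.

Besides the shell and the picture viewer there is one more tool, called as name([rows], argument=value, ...), one row to a line, values as JSON. play_rows: Moves the arm, as the interface text tells. Its arguments: {"type":"object","properties":{"moves":{"type":"array"},"grip_force":{"type":"number"}},"required":["moves"]}

```bash
ls; mkdir -p pics
python3 - <<'E'
from cell import robot
import cv2
s=robot.observe(); print(s)
for n in("top","side"):
    im=robot.read_camera(n); cv2.imwrite(f"pics/{n}0.png",im[:,:,::-1]); c=robot.get_calibration(n); print(n,c)
    for l in ["tray","spanner","aircap","paddle","paddle_blade","toner","tin","tape","mixcup","driver","cover","sleeve","nest_spanner","nest_cap","rest_narrow","rest_wide"]:
        try: print(n,l,[(([round(v) for v in d["point"]]),round(d["score"],2)) for d in robot.spot_in(n,l)])
        except Exception as e: print(l,e)
print(robot.observe()["time"])
E
```

```text
pics
{'time': 0.0, 'qpos': array([-1.47803212e+00,  3.42732609e-01,  1.52503879e+00,  3.52777875e-06,
        1.27539054e+00, -1.46004931e-01]), 'qvel': array([-0.00021953,  0.0007212 , -0.00208359, -0.00054755, -0.0001766 ,
        0.0002201 ]), 'joint_efforts': array([ 3.33389020e-03, -4.31236267e+01, -2.44220316e+01,  7.21962657e-02,
        5.60846622e-02, -1.17844197e-04]), 'tool_pos': array([ 0.12414741, -0.50968306,  0.22603224]), 'tool_rot': array([-1.71895087,  1.56922704,  1.6614099 ]), 'contact_force': array([-0.74846166, -0.12163017, -0.8179124 ]), 'torque': array([ 0.05192978, -0.01401026, -0.00370686]), 'opening': 0.09184906876944504}
top {'mtx': array([[539.76253554,   0.        , 326.70281692],
       [  0.        , 539.76253554, 240.43097803],
       [  0.        ,   0.        ,   1.        ]]), 'k1': -0.16107461050288016, 'view': array([[-0.02244209, -0.99974684,  0.00161316, -0.04045786],
       [ 0.99144314, -0.02204808,  0.12866383, -0.56679975],
       [-0.12859569,  0.00448684,  0.99168696, -1.36705888],
       [ 0.        ,  0.        ,  0.        ,  1.       
[... 1284 characters left out ...]
), ([318, 381], 0.6), ([300, 194], 0.49), ([311, 324], 0.4), ([227, 287], 0.31)]
side aircap [([308, 324], 0.81), ([351, 331], 0.61), ([320, 293], 0.58), ([292, 238], 0.53)]
side paddle [([398, 240], 0.73), ([296, 193], 0.64)]
side paddle_blade [([302, 191], 0.85)]
side toner [([384, 185], 0.59)]
side tin [([422, 311], 0.62)]
side tape [([400, 238], 0.9)]
side mixcup [([266, 163], 0.87)]
side driver [([290, 240], 0.71), ([307, 174], 0.58)]
side cover [([399, 350], 0.73), ([230, 287], 0.63)]
side sleeve [([228, 287], 0.78), ([294, 238], 0.45)]
side nest_spanner [([298, 189], 0.67)]
side nest_cap [([295, 238], 0.72)]
side rest_narrow [([291, 239], 0.75)]
side rest_wide [([293, 240], 0.88)]
1.7
```

View pics/top0.png

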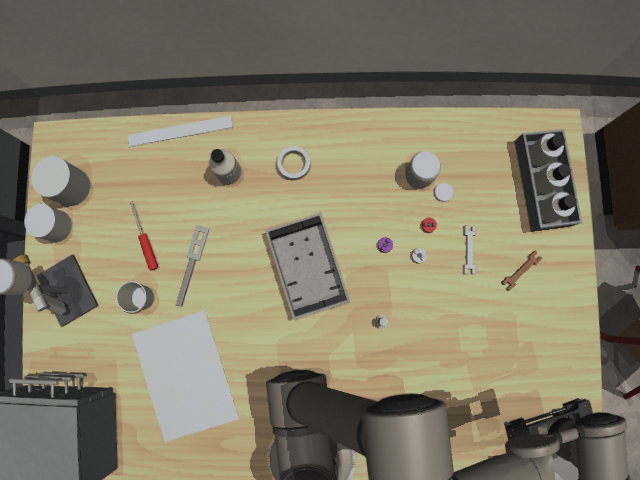

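View pics/side0.png

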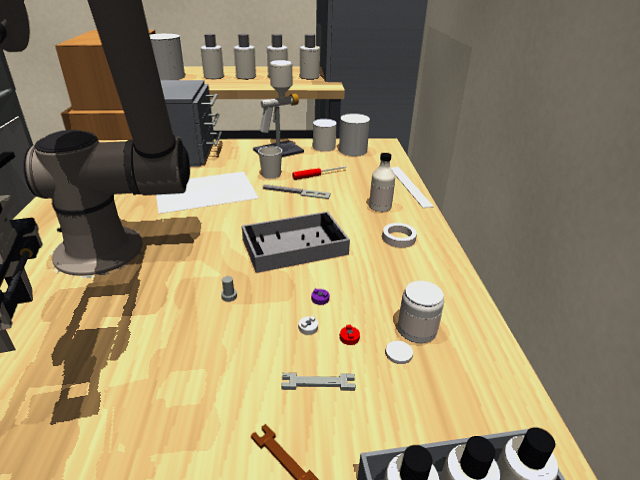

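Run:
```python
import cv2
im=cv2.imread("pics/top0.png")
cv2.imwrite("pics/t_r.png",cv2.resize(im[180:330,360:560],None,fx=4,fy=4,interpolation=cv2.INTER_CUBIC))
cv2.imwrite("pics/t_m.png",cv2.resize(im[190:340,220:400],None,fx=4,fy=4,interpolation=cv2.INTER_CUBIC))
cv2.imwrite("pics/t_l.png",cv2.resize(im[190:340,110:260],None,fx=4,fy=4,interpolation=cv2.INTER_CUBIC))
```

```text
(no output)
```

View pics/t_r.png

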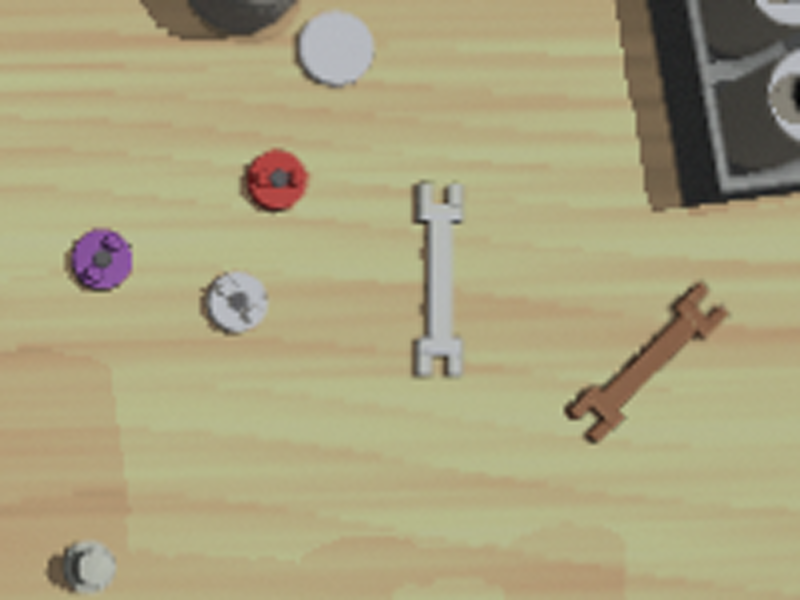

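View pics/t_m.png

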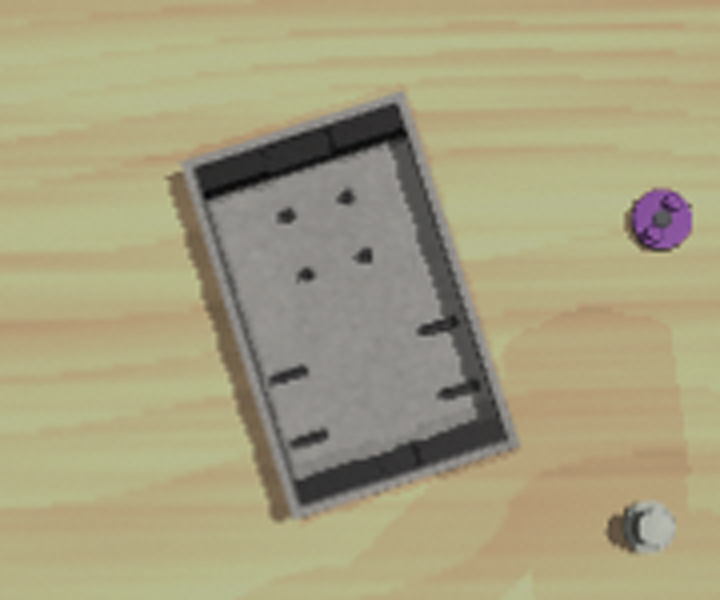

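View pics/t_l.png

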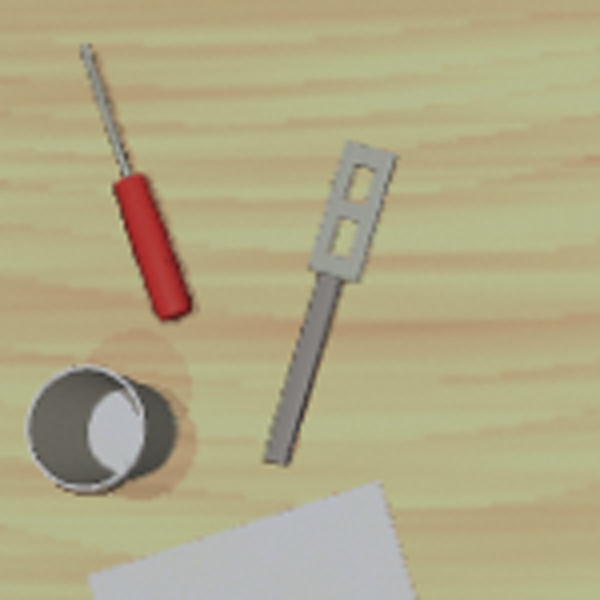

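```bash
cat > h.py <<'E'
import numpy as np, cv2
from cell import robot
from scipy.optimize import minimize
CAL={n:robot.get_calibration(n) for n in("top","side")}
def proj(n,P):
    c=CAL[n];P=np.atleast_2d(P);q=P@c["view"][:3,:3].T+c["view"][:3,3]
    u=q[:,0]/-q[:,2];v=-q[:,1]/-q[:,2];s=1+c["k1"]*(u*u+v*v);m=c["mtx"]
    return np.c_[m[0,0]*u*s+m[0,2],m[1,1]*v*s+m[1,2]]
def unproj(n,uv,z):
    c=CAL[n];m=c["mtx"];d=np.array([(uv[0]-m[0,2])/m[0,0],(uv[1]-m[1,2])/m[1,1]]);s=d.copy()
    for _ in range(30): s=d/(1+c["k1"]*(s@s))
    R=c["view"][:3,:3];t=c["view"][:3,3];o=-R.T@t;r=R.T@np.array([s[0],-s[1],-1.])
    return o+r*(z-o[2])/r[2]
def box(x0,x1,y0,y1,z0,z1): return np.array([[x,y,z] for x in(x0,x1) for y in(y0,y1) for z in(z0,z1)])
def cyl(r,z0,z1): 
    a=np.linspace(0,2*np.pi,48,endpoint=False);return np.vstack([np.c_[r*np.cos(a),r*np.sin(a),0*a+z] for z in(z0,z1)])
def spn():
    return [box(-.045,.045,-.008,.008,0,.01)]+[box(s*.039,s*.051,-.015,.015,0,.01) for s in(1,-1)]+[box(*sorted((s*.051,s*.065)),*sorted((t*.015,t*.0075)),0,.01) for s in(1,-1) for t in (1,-1)]
def pad(): return [box(-.008,.008,-.11,.02,0,.012),box(-.018,.018,.02,.11,0,.005)]
def capm(): return [cyl(.02,0,.014)]
def traym(): return [box(-.076,.076,-.121,.121,0,.046)]
def place(M,x,y,yaw,z=0):
    c,s=np.cos(yaw),np.sin(yaw);R=np.array([[c,-s,0],[s,c,0],[0,0,1]])
    return [p@R.T+[x,y,z] for p in M]
K=8
def render(n,parts,roi):
    x0,y0,x1,y1=roi;im=np.zeros(((y1-y0)*K,(x1-x0)*K),np.uint8)
    for p in parts:
        uv=(proj(n,p)+.5-[x0,y0])*K-.5
        cv2.fillConvexPoly(im,cv2.convexHull(np.round(uv*16).astype(np.int32)),255,shift=4)
    return cv2.resize(im,(x1-x0,y1-y0),interpolation=cv2.INTER_AREA)/255.
def fit(masks,M,g,z=0,useyaw=True):
    # masks: {cam:(roi,mask float)}
    def cost(p):
        yaw=p[2]/10 if useyaw else g[2]
        P=place(M,p[0],p[1],yaw,z);
        return sum(np.abs(render(n,P,r)-m).sum()/m.sum() for n,(r,m) in masks.items())
    best=None
    for st in (.012,.005,.002):
        p0=np.array([g[0],g[1],g[2]*10]) if best is None else best.x
        sim=np.vstack([p0]+[p0+st*np.eye(3)[i]*[1,1,80][i] for i in range(3)])
        best=minimize(cost,p0,method="Nelder-Mead",options=dict(initial_simplex=sim,xatol=1e-5,fatol=1e-5))
    return best.x[0],best.x[1],(best.x[2]/10 if useyaw else g[2]),best.fun
def satmask(im,roi,smax):
    x0,y0,x1,y1=roi;c=im[y0:y1,x0:x1].astype(float);mx=c.max(2);mn=c.min(2)
    return (((mx-mn)/np.maximum(mx,1))<smax).astype(float)
E
python3 - <<'E'
from h import *
im={n:cv2.imread(f"pics/{n}0.png") for n in("top","side")}
rois={"top":dict(sp=(452,218,486,284),cap=(408,244,428,266),pad=(170,220,214,310),tray=(255,205,355,325)),
"side":dict(sp=(276,366,362,396),cap=(295,313,323,337),pad=(258,181,334,201),tray=(236,208,354,272))}
for n in rois:
    for k,r in rois[n].items():
        x0,y0,x1,y1=r;s=im[n][y0:y1,x0:x1].astype(float);sat=(s.max(2)-s.min(2))/np.maximum(s.max(2),1)
        print(n,k,np.round(np.percentile(sat,[2,10,25,40,50,60,75,90]),2))
for n,uv,z in[("top",(470,249),.01),("top",(418.5,255),.01),("top",(190,268),.01),("top",(306,266),.046),("side",(318,381),.01),("side",(308,325),.01),("side",(296,238),.046)]: print(n,uv,unproj(n,uv,z).round(3))
for n in rois:
    out=[]
    for k,r in rois[n].items():
        m=satmask(im[n],r,.22); out.append(cv2.copyMakeBorder((m*255).astype(np.uint8),0,max(0,125-m.shape[0]),0,10,cv2.BORDER_CONSTANT,value=128))
    cv2.imwrite(f"pics/mask_{n}.png",cv2.resize(np.hstack(out),None,fx=2.5,fy=2.5,interpolation=cv2.INTER_NEAREST))
E
```

```text
top sp [0.02 0.03 0.24 0.25 0.25 0.26 0.29 0.31]
top cap [0.01 0.03 0.04 0.1  0.24 0.25 0.28 0.31]
top pad [0.05 0.06 0.24 0.25 0.26 0.27 0.28 0.31]
top tray [0.02 0.03 0.04 0.05 0.24 0.25 0.28 0.31]
side sp [0.03 0.04 0.06 0.33 0.35 0.36 0.4  0.43]
side cap [0.01 0.01 0.03 0.11 0.33 0.36 0.4  0.44]
side pad [0.03 0.05 0.31 0.35 0.36 0.37 0.39 0.42]
side tray [0.02 0.02 0.03 0.05 0.06 0.3  0.36 0.41]
top (470, 249) [ 0.538 -0.436  0.01 ]
top (418.5, 255) [ 0.525 -0.296  0.01 ]
top (190, 268) [0.503 0.312 0.01 ]
top (306, 266) [0.5   0.002 0.046]
side (318, 381) [ 0.539 -0.439  0.01 ]
side (308, 325) [ 0.527 -0.299  0.01 ]
side (296, 238) [ 0.508 -0.028  0.046]
```

Run:
```python
from h import *
im={n:cv2.imread(f"pics/{n}0.png") for n in("top","side")}
rois={"top":dict(sp=(452,218,486,284),cap=(408,244,428,266),pad=(170,220,214,310),tray=(255,205,355,325)),
"side":dict(sp=(276,366,362,396),cap=(295,313,323,337),pad=(258,181,334,201),tray=(236,208,354,272))}
th=dict(top=.15,side=.2)
cap=[*capm(),cyl(.012,.014,.02)]
for k,M,g in[("sp",spn(),(.538,-.436,0.)),("cap",cap,(.525,-.296,0)),("pad",pad(),(.503,.312,-.2)),("tray",traym(),(.5,.0,.25))]:
    for cams in(("top",),("side",),("top","side")):
        ms={n:(rois[n][k],satmask(im[n],rois[n][k],th[n])) for n in cams}
        print(k,cams,np.round(fit(ms,M,g,useyaw=k!="cap"),4))
```

```text
sp ('top',) [ 0.537  -0.4363 -0.0556  0.1077]
sp ('side',) [ 0.5389 -0.435  -0.0435  0.167 ]
sp ('top', 'side') [ 0.5378 -0.4362 -0.056   0.3113]
cap ('top',) [ 0.5249 -0.2975  0.      0.0744]
cap ('side',) [ 0.5275 -0.2944  0.      0.0982]
cap ('top', 'side') [ 0.5259 -0.2968  0.      0.2583]
pad ('top',) [0.335 0.528 0.088 1.   ]
pad ('side',) [0.4846 0.298  0.0093 1.2522]
pad ('top', 'side') [0.2977 0.448  0.6747 2.    ]
tray ('top',) [ 0.4719 -0.0565  0.2752  0.5278]
tray ('side',) [0.5039 0.0019 1.8554 0.0791]
tray ('top', 'side') [5.0200e-01 4.0000e-04 1.8619e+00 1.0980e-01]
```

Run:
```python
from h import *
im={n:cv2.imread(f"pics/{n}0.png") for n in("top","side")}
rois={"top":dict(pad=(170,220,214,310),tray=(255,205,355,325)),
"side":dict(pad=(258,181,334,201),tray=(236,208,354,272))}
th=dict(top=.15,side=.2)
for k,M,g in[("pad",pad(),(.503,.312,-1.82)),("tray",traym(),(.5,.0,-1.286))]:
    for cams in(("top",),("side",),("top","side")):
        ms={n:(rois[n][k],satmask(im[n],rois[n][k],th[n])) for n in cams}
        print(k,cams,np.round(fit(ms,M,g,useyaw=k!="cap"),4))
# overlays of tray features
x,y,w=.502,.0004,-1.2797
from itertools import product
pts=[(-.0,-.0,.006),(0,-.0,.04)]
for n in im:
    o=cv2.resize(im[n],None,fx=5,fy=5,interpolation=cv2.INTER_CUBIC)
    def dr(P,c):
        for p in P: 
            u,v=proj(n,place([np.array([p])],x,y,w)[0])[0]; cv2.circle(o,(int(u*5+2),int(v*5+2)),2,c,-1)
    dr([(a*.0205,.05+b*.0205,.02) for a in(1,-1) for b in(1,-1)],(0,0,255))
    dr([(a*.052,-.052+b*.019,.018) for a in(1,-1) for b in(1,-1)],(0,255,0))
    dr([(a*.076,b*.121,.046) for a in(1,-1) for b in(1,-1)],(255,0,0))
    dr([(a*.013,-.098,.034) for a in(1,-1)]+[(a*.023,.098,.034) for a in(1,-1)],(0,255,255))
    r=dict(top=(252,205,352,325),side=(232,203,362,278))[n]
    cv2.imwrite(f"pics/ov_{n}.png",o[r[1]*5:r[3]*5,r[0]*5:r[2]*5])
```

```text
pad ('top',) [ 0.5107  0.3125 -1.8634  0.2944]
pad ('side',) [ 0.5133  0.315  -1.8853  0.3656]
pad ('top', 'side') [ 0.5115  0.3126 -1.8655  0.6786]
tray ('top',) [ 0.501  -0.     -1.2777  0.019 ]
tray ('side',) [ 0.5039  0.002  -1.2799  0.0792]
tray ('top', 'side') [ 5.0210e-01  4.0000e-04 -1.2792e+00  1.0970e-01]
```

View pics/ov_top.png

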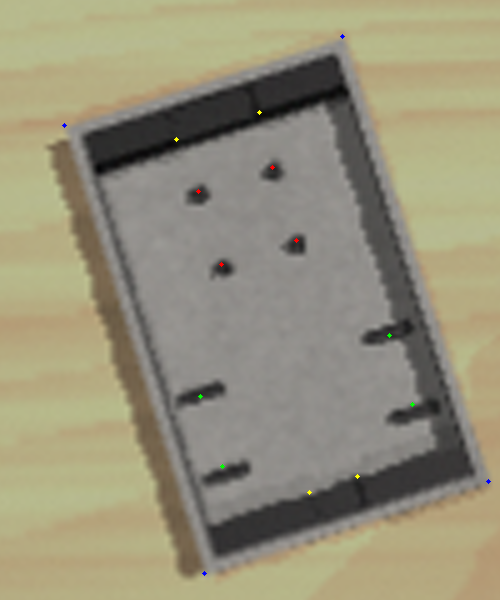

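View pics/ov_side.png

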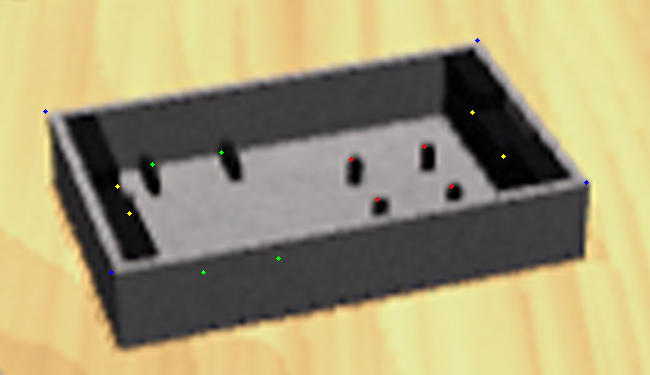

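```bash
cat >> h.py <<'E'
from scipy.spatial.transform import Rotation as Ro
def plan(x,y,z,jaw):
    s=robot.observe();R=Ro.from_euler("xyz",s["tool_rot"]).as_matrix();p=s["tool_pos"]
    a=np.arctan2(R[1,1],R[0,1]);d=(jaw-a+np.pi/2)%np.pi-np.pi/2
    d0=np.array([x,y,z])-p
    # turn about tool x (pointing down): +turn => yaw decreases
    t=-d;R2=R@Ro.from_euler("x",t).as_matrix()
    print("t",round(s["time"],2),"tcp",p.round(4),"jaw",round(np.degrees(a),2),"q6",round(s["qpos"][5],2),"down",R[:,0].round(4),"open",round(s["opening"],4),"F",s["contact_force"].round(1))
    print("shift mm now-axes",(R.T@d0*1000).round(1),"| turn deg",round(np.degrees(t),2),"(alt",round(np.degrees(t-np.sign(t)*np.pi),1),") | shift after turn",(R2.T@d0*1000).round(1))
SP=(.538,-.4358,-.054);CAP=(.526,-.2962);PAD=(.512,.3137,-1.866);TR=(.502,.0006,-1.279)
def tr(x,y): 
    c,s=np.cos(TR[2]),np.sin(TR[2]);return TR[0]+c*x-s*y,TR[1]+s*x+c*y
E
python3 - <<'E'
from h import *
im={n:cv2.imread(f"pics/{n}0.png") for n in("top","side")}
for k,M,g,rs in[("pad",pad(),PAD,dict(top=(165,220,220,310),side=(255,175,340,205))),("sp",spn(),SP,dict(top=(450,218,490,284),side=(270,362,368,400)))]:
    for n,r in rs.items():
        f=6;o=cv2.resize(im[n][r[1]:r[3],r[0]:r[2]],None,fx=f,fy=f,interpolation=cv2.INTER_CUBIC)
        for p in place(M,*g):
            uv=(proj(n,p)+.5-[r[0],r[1]])*f-.5
            cv2.polylines(o,[cv2.convexHull(uv.astype(np.int32))],True,(0,0,255),1)
        cv2.imwrite(f"pics/o_{k}_{n}.png",o)
a=[cv2.imread(f"pics/o_{k}_{n}.png") for k in("pad","sp") for n in("top","side")]
H=max(a[0].shape[0],a[2].shape[0]); c=np.zeros((1000,1200,3),np.uint8)
c[:540,:330]=a[0];c[:396,340:580]=a[2];c[560:740,:510]=a[1];c[760:988,:588]=a[3]
cv2.imwrite("pics/o.png",cv2.resize(c[:,:600],(480,800))[:,:])
cv2.imwrite("pics/o.png",np.hstack([c[:560,:580][:, :],])) ; cv2.imwrite("pics/o2.png",c[560:1000,:600])
for n,uv,z in[("top",(133,299),.05),("top",(147,255),.01),("top",(381,322),.04),("top",(429,225),.015),("top",(386,245),.015)]: print(uv,unproj(n,uv,z).round(3))
plan(SP[0],SP[1],.12,SP[2]+np.pi/2)
E
```

```text
(133, 299) [0.422 0.454 0.05 ]
(147, 255) [0.54  0.431 0.01 ]
(381, 322) [ 0.352 -0.187  0.04 ]
(429, 225) [ 0.604 -0.327  0.015]
(386, 245) [ 0.553 -0.21   0.015]
t 1.7 tcp [ 0.1242 -0.5101  0.2267] jaw -76.32 q6 -0.15 down [ 0. -0. -1.] open 0.0916 F [-0.  -0.3 -0.3]
shift mm now-axes [ 106.7   25.7 -419.6] | turn deg 16.78 (alt -163.2 ) | shift after turn [ 106.7  -96.5 -409.2]
```

View pics/o.png

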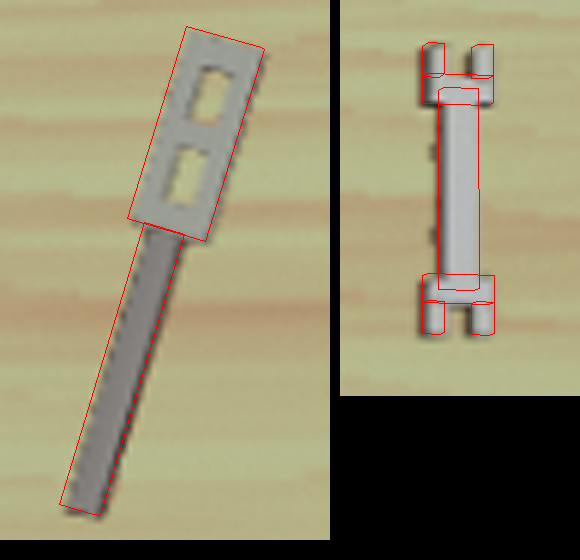

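View pics/o2.png

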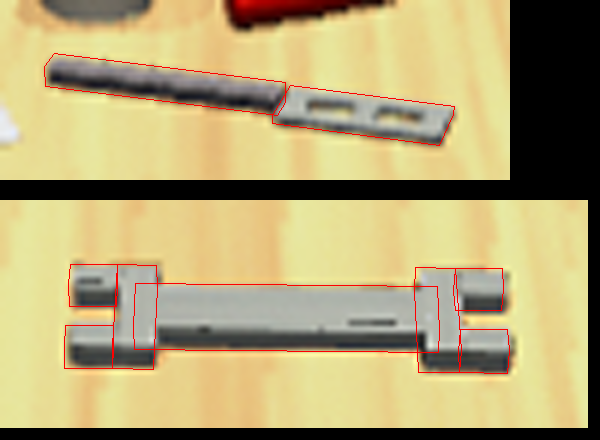

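play_rows([
  [[0.005, 0, 0, 8.4, 0], [0.005, 0, 0, 8.4, 0], [0.005, -0.01, -0.044, 0, 0], [0.005, -0.01, -0.044, 0, 0], [0.005, -0.01, -0.044, 0, 0], [0.005, -0.01, -0.044, 0, 0], [0.005, -0.01, -0.044, 0, 0], [0.005, -0.01, -0.044, 0, 0], [0.005, -0.01, -0.044, 0, 0], [0.005, -0.01, -0.044, 0, 0]],
], grip_force=25)

```text
time: 2.7
tool_pos: [0.4882, -0.4565, 0.1757]
tool_rot: [1.436, 1.566, -1.784]
contact_force: [-0.4, -0.2, 0.4]
opening: 0.0458
```

Run:
```python
from h import *
plan(SP[0],SP[1],.03,SP[2]+np.pi/2)
```

```text
t 2.7 tcp [ 0.4882 -0.4565  0.1757] jaw -94.51 q6 0.79 down [-0.0011 -0.0049 -1.    ] open 0.0458 F [-0.4 -0.2  0.4]
shift mm now-axes [145.5 -25.2 -48.2] | turn deg -1.41 (alt 178.6 ) | shift after turn [145.5 -24.1 -48.8]
```

play_rows([
  [[0.015, -0.012, -0.024, -1.4, 0], [0.015, -0.012, -0.024, 0, 0], [0.025, 0, 0, 0, 0], [0.025, 0, 0, 0, 0], [0.025, 0, 0, 0, 0], [0.02, 0, 0, 0, 0], [0.01, 0, 0, 0, 0], [0, 0, 0, 0, 0], [0, 0, 0, 0, 0], [0, 0, 0, 0, 0]],
])

```text
time: 3.7
tool_pos: [0.5484, -0.4316, 0.0341]
tool_rot: [1.917, 1.565, -1.269]
contact_force: [-0.2, 0.6, 0.6]
opening: 0.0463
```

Run:
```python
from h import *
plan(SP[0],SP[1],.003,SP[2]+np.pi/2)
for n in("top","side"):
    im=robot.read_camera(n)[:,:,::-1]
    r=dict(top=(420,200,520,300),side=(240,320,400,440))[n]
    cv2.imwrite(f"pics/a_{n}.png",cv2.resize(im[r[1]:r[3],r[0]:r[2]],None,fx=5,fy=5,interpolation=cv2.INTER_CUBIC))
```

```text
t 3.7 tcp [ 0.5484 -0.4316  0.0341] jaw -92.5 q6 0.84 down [ 0.0017 -0.0056 -1.    ] open 0.0463 F [-0.2  0.6  0.6]
shift mm now-axes [31.1  4.5 10.3] | turn deg 0.6 (alt -179.4 ) | shift after turn [31.1  4.6 10.3]
```

View pics/a_side.png

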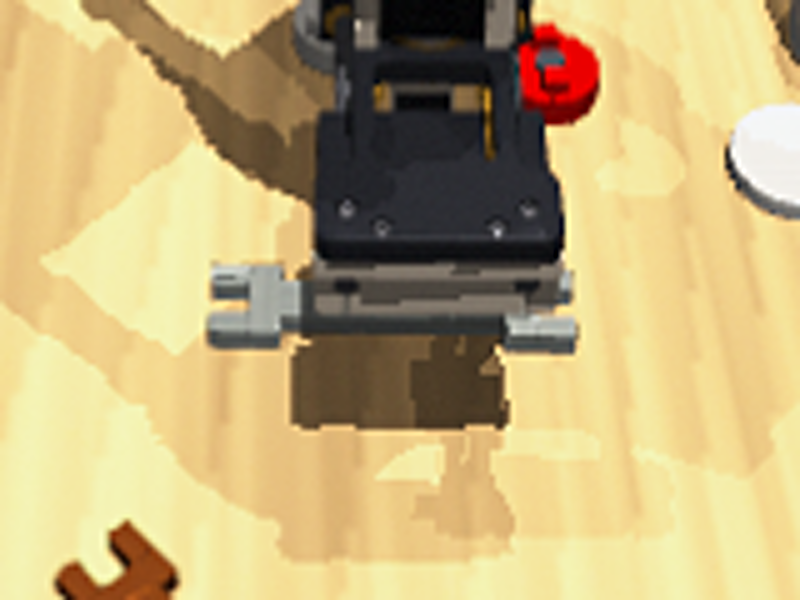

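View pics/a_top.png

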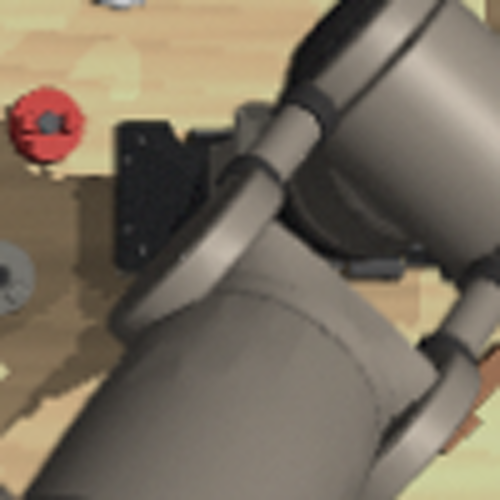

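Run:
```python
from h import *
s=robot.observe();p=s["tool_pos"]
for dx in(-.0375,.0375):
  for z in (.066,.085): print(dx,z,((proj("side",p+[dx,-.095,z])[0]-[240,320]+.5)*5-.5).round(0))
for dx in(-.0375,.0375): print("top",((proj("top",p+[dx,.095,.066])[0]-[420,200]+.5)*5-.5).round(0))
```

```text
-0.0375 0.066 [322. 348.]
-0.0375 0.085 [322. 306.]
0.0375 0.066 [572. 339.]
0.0375 0.085 [576. 297.]
top [107. 284.]
top [100. 135.]
```

play_rows([
  [[0.012, 0.0045, 0.01, 0.6, 0], [0, 0, 0, 0, 0], [0, 0, 0, 0, 0], [0, 0, 0, 0, 0], [0.007, 0, 0, 0, 0], [0, 0, 0, 0, 0], [0, 0, 0, 0, 0], [0, 0, 0, 0, 0], [0, 0, 0, 0, 0], [0, 0, 0, 0, 0]],
])

```text
time: 4.8
tool_pos: [0.5417, -0.4372, 0.0201]
tool_rot: [2.265, 1.556, -0.93]
contact_force: [-0.8, -0.5, -0.5]
opening: 0.0457
```

Run:
```python
from h import *
plan(SP[0],SP[1],.003,SP[2]+np.pi/2)
```

```text
t 4.8 tcp [ 0.5417 -0.4372  0.0201] jaw -93.03 q6 0.84 down [ 0.0089 -0.0119 -0.9999] open 0.0457 F [-0.8 -0.5 -0.5]
shift mm now-axes [17.1 -1.4  3.9] | turn deg 0.07 (alt -179.9 ) | shift after turn [17.1 -1.4  3.9]
```

Run:
```python
from h import *
for i in range(4):
    s=robot.observe();R=Ro.from_euler("xyz",s["tool_rot"]).as_matrix();print(s["time"],s["tool_pos"].round(4),R[:,0].round(4),s["qpos"].round(4)); 
    if i<3: robot.read_camera("top")
```

```text
4.8 [ 0.5417 -0.4372  0.0201] [ 0.0089 -0.0119 -0.9999] [-0.7881  0.839   1.2324 -0.0024  1.0556  0.8367]
4.85 [ 0.5417 -0.4372  0.0201] [ 0.0088 -0.0119 -0.9999] [-0.788   0.839   1.2324 -0.0025  1.0555  0.8367]
4.9 [ 0.5417 -0.4372  0.0201] [ 0.0089 -0.0119 -0.9999] [-0.7881  0.839   1.2324 -0.0024  1.0555  0.8367]
4.95 [ 0.5417 -0.4372  0.0201] [ 0.0089 -0.0119 -0.9999] [-0.7881  0.839   1.2324 -0.0024  1.0555  0.8366]
```

play_rows([
  [[0.002, -0.0005, 0.001, 0, 0], [0.002, -0.0005, 0.001, 0, 0], [0.002, -0.0005, 0.001, 0, 0], [0.002, 0, 0.001, 0, 0], [0.002, 0, 0.001, 0, 0], [0.002, 0, 0, 0, 0], [0.002, 0, 0, 0, 0], [0.002, 0, 0, 0, 0], [0.002, 0, 0, 0, 0], [0.002, 0, 0, 0, 0]],
])

```text
time: 5.95
tool_pos: [0.5365, -0.4357, 0.0003]
tool_rot: [2.266, 1.556, -0.929]
contact_force: [-6.8, 4.9, 23.6]
opening: 0.0461
```

Run:
```python
from h import *
plan(SP[0],SP[1],.003,SP[2]+np.pi/2)
```

```text
t 5.95 tcp [ 5.365e-01 -4.357e-01  3.000e-04] jaw -93.03 q6 0.83 down [ 0.009  -0.0121 -0.9999] open 0.0461 F [-6.8  4.9 23.6]
shift mm now-axes [-2.7  0.1 -1.6] | turn deg 0.06 (alt -179.9 ) | shift after turn [-2.7  0.1 -1.6]
```

play_rows([
  [[-0.001, 0, 0, 0, 0], [-0.001, 0, 0, 0, 0], [0, 0, 0, 0, -1], [0, 0, 0, 0, -1], [0, 0, 0, 0, -1], [0, 0, 0, 0, -1], [0, 0, 0, 0, -1], [0, 0, 0, 0, -1], [0, 0, 0, 0, -1], [0, 0, 0, 0, -1]],
], grip_force=30)

```text
time: 6.95
tool_pos: [0.5367, -0.4359, 0.0025]
tool_rot: [2.27, 1.555, -0.925]
contact_force: [-0.1, -1.0, 0.9]
opening: 0.0156
```

Run:
```python
from h import *
plan(*tr(0,-.052),.1,TR[2]+np.pi/2)
```

```text
t 6.95 tcp [ 0.5367 -0.4359  0.0025] jaw -93.03 q6 0.83 down [ 0.0095 -0.0126 -0.9999] open 0.0156 F [-0.1 -1.   0.9]
shift mm now-axes [-103.6 -415.3  105.6] | turn deg 70.25 (alt -109.8 ) | shift after turn [-103.6  -40.9  426.5]
```

play_rows([
  [[-0.004, 0, 0, 0, -1], [-0.008, 0, 0, 0, -1], [-0.012, 0, 0, -3, -1], [-0.015, 0, 0, -6, -1], [-0.015, 0, 0, -8, -1], [-0.015, 0, 0, -8, -1], [-0.015, 0, 0, -8, -1], [-0.01, 0, 0, -8, -1], [-0.006, 0, 0, -8, -1], [-0.002, 0, 0, -8, -1]],
])

```text
time: 7.95
tool_pos: [0.5348, -0.4332, 0.1108]
tool_rot: [1.218, 1.559, -0.943]
contact_force: [0.4, -0.1, -1.4]
opening: 0.0152
```

Run:
```python
from h import *
plan(*tr(0,-.052),.1,TR[2]+np.pi/2)
```

```text
t 7.95 tcp [ 0.5348 -0.4332  0.1108] jaw -33.83 q6 -0.2 down [ 0.0072 -0.0099 -0.9999] open 0.0152 F [ 0.4 -0.1 -1.4]
shift mm now-axes [   6.1 -301.9 -302. ] | turn deg -50.55 (alt 129.5 ) | shift after turn [   6.1   41.3 -425. ]
```

play_rows([
  [[0, 0, 0, -8, -1], [0, 0, 0, -8, -1], [0, 0, 0, -8, -1], [0, 0, 0, -8, -1], [0, 0, 0, -7, -1], [0, 0, 0, -5, -1], [0, 0.001, -0.01, -2, -1], [0, 0.002, -0.02, 0, -1], [0, 0.003, -0.03, 0, -1], [0, 0.004, -0.036, 0, -1]],
])

```text
time: 8.95
tool_pos: [0.5202, -0.3392, 0.115]
tool_rot: [0.4, 1.553, -0.924]
contact_force: [0.6, 0.5, -1.0]
opening: 0.0159
```

Run:
```python
from h import *
plan(*tr(0,-.052),.1,TR[2]+np.pi/2)
```

```text
t 8.95 tcp [ 0.5202 -0.3392  0.115 ] jaw 14.16 q6 -0.94 down [ 0.011  -0.0145 -0.9998] open 0.0159 F [ 0.6  0.5 -1. ]
shift mm now-axes [   9.5   13.4 -331.8] | turn deg -2.56 (alt 177.4 ) | shift after turn [   9.5   28.2 -330.9]
```

play_rows([
  [[0, 0.002, -0.036, -1, -1], [0, 0.002, -0.036, -1, -1], [0, 0.002, -0.036, 0, -1], [0, 0.002, -0.036, 0, -1], [0, 0.002, -0.036, 0, -1], [0, 0.002, -0.034, 0, -1], [0, 0.002, -0.03, 0, -1], [0, 0.001, -0.022, 0, -1], [0, 0.001, -0.014, 0, -1], [0, 0, -0.006, 0, -1]],
])

```text
time: 9.95
tool_pos: [0.4531, -0.0452, 0.1158]
tool_rot: [0.536, 1.548, -0.749]
contact_force: [0.1, -0.2, -2.3]
opening: 0.0157
```

Run:
```python
from h import *
plan(*tr(0,-.052),.06,TR[2]+np.pi/2)
```

```text
t 9.95 tcp [ 0.4531 -0.0452  0.1158] jaw 16.39 q6 -0.54 down [ 0.0168 -0.0156 -0.9997] open 0.0157 F [ 0.1 -0.2 -2.3]
shift mm now-axes [ 55.3   7.2 -31. ] | turn deg -0.33 (alt 179.7 ) | shift after turn [ 55.3   7.4 -30.9]
```

play_rows([
  [[0.002, 0.001, -0.004, 0, -1], [0.004, 0.001, -0.004, 0, -1], [0.006, 0.001, -0.004, 0, -1], [0.006, 0.001, -0.004, 0, -1], [0.006, 0.001, -0.004, 0, -1], [0.006, 0.001, -0.004, 0, -1], [0.006, 0, -0.003, 0, -1], [0.006, 0, -0.002, 0, -1], [0.004, 0, -0.001, 0, -1], [0.002, 0, 0, 0, -1]],
])

```text
time: 10.95
tool_pos: [0.4518, -0.0149, 0.063]
tool_rot: [0.522, 1.547, -0.764]
contact_force: [-0.1, 0.4, -1.9]
opening: 0.0154
```

Run:
```python
from h import *
plan(*tr(0,-.052),.009,TR[2]+np.pi/2)
for n in("top","side"):
    im=robot.read_camera(n)[:,:,::-1].copy()
    r=dict(top=(250,200,360,330),side=(232,173,362,278))[n]
    cv2.imwrite(f"pics/b_{n}.png",cv2.resize(im[r[1]:r[3],r[0]:r[2]],None,fx=5,fy=5,interpolation=cv2.INTER_CUBIC)[:600])
```

```text
t 10.95 tcp [ 0.4518 -0.0149  0.063 ] jaw 16.3 q6 -0.46 down [ 0.0171 -0.0163 -0.9997] open 0.0154 F [-0.1  0.4 -1.9]
shift mm now-axes [54.  -0.1 -1.5] | turn deg -0.42 (alt 179.6 ) | shift after turn [54.  -0.1 -1.5]
```

View pics/b_side.png

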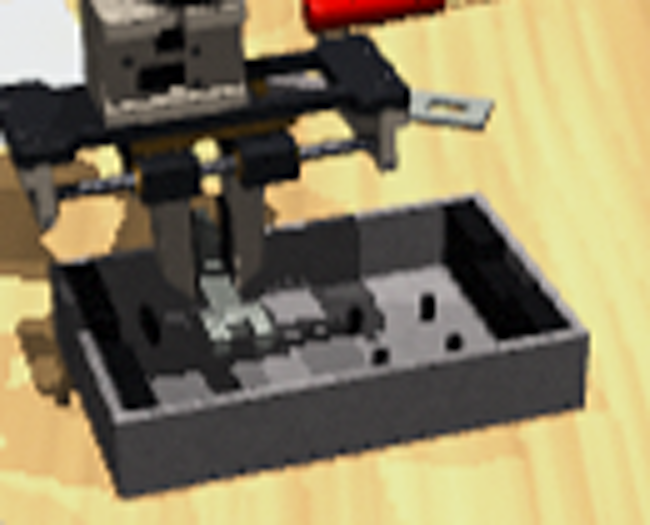

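View pics/b_top.png

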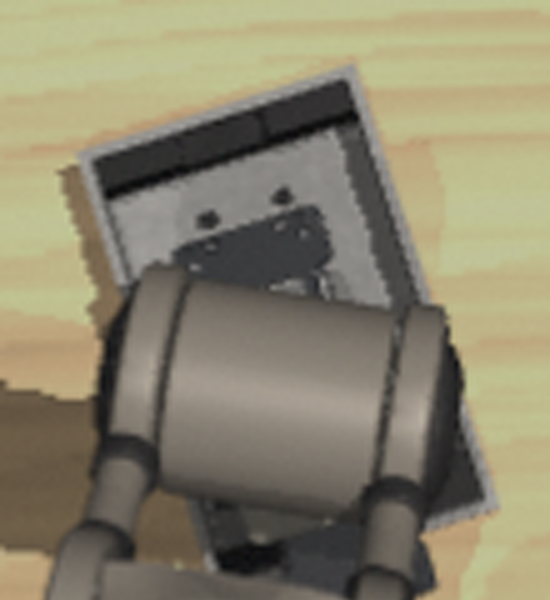

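Run:
```python
from h import *
im=cv2.imread("pics/b_side.png");s=robot.observe();p=s["tool_pos"]
R=Ro.from_euler("xyz",s["tool_rot"]).as_matrix()
off=np.array([.0013,0,0]) # grip offset along spanner x (approx)
o=im.copy()
for P in spn():
    Q=P.copy();Q=(Q-[0,0,.0025]) # TCP is 2.5mm above underside
    W=p+np.outer(Q[:,0],R[:,2])+np.outer(Q[:,1],R[:,1])-np.outer(Q[:,2],R[:,0])
    uv=(proj("side",W)+.5-[232,173])*5-.5
    cv2.polylines(o,[cv2.convexHull(uv.astype(np.int32))],True,(0,0,255),1)
cv2.imwrite("pics/b_ov.png",o[150:450])
```

```text
(no output)
```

View pics/b_ov.png

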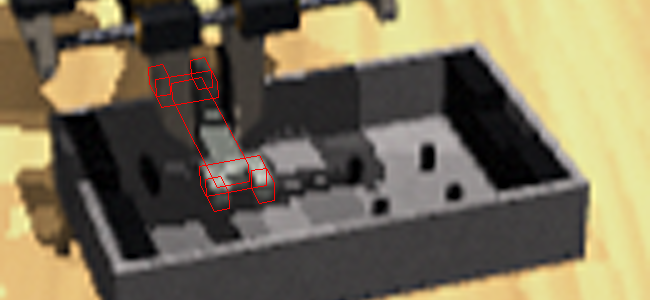

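Run:
```python
import cv2,numpy as np
a=cv2.imread("pics/b_side.png")[240:400,120:340];b=cv2.imread("pics/b_ov.png")[90:250,120:340]
cv2.imwrite("pics/b_z.png",cv2.resize(np.hstack([a,b]),None,fx=1.8,fy=1.8))
```

```text
(no output)
```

View pics/b_z.png

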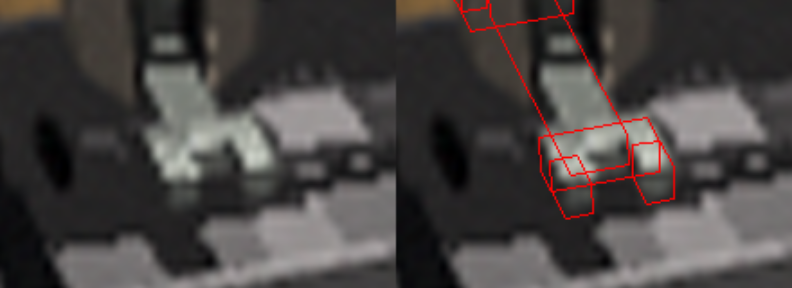

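play_rows([
  [[0.003, 0, 0, 0, -1], [0.005, 0, 0, -0.4, -1], [0.006, 0, 0, 0, -1], [0.006, 0, 0, 0, -1], [0.006, 0, 0, 0, -1], [0.006, 0, 0, 0, -1], [0.005, 0, 0, 0, -1], [0.004, 0, 0, 0, -1], [0.002, 0, 0, 0, -1], [0.001, 0, 0, 0, -1]],
])

```text
time: 12.05
tool_pos: [0.4534, -0.0163, 0.0157]
tool_rot: [0.543, 1.546, -0.737]
contact_force: [0.7, -0.1, -1.2]
opening: 0.0154
```

Run:
```python
from h import *
plan(*tr(0,-.052),.009,TR[2]+np.pi/2)
```

```text
t 12.05 tcp [ 0.4534 -0.0163  0.0157] jaw 16.69 q6 -0.47 down [ 0.0184 -0.0167 -0.9997] open 0.0154 F [ 0.7 -0.1 -1.2]
shift mm now-axes [ 6.6 -0.7 -2.3] | turn deg -0.02 (alt 180.0 ) | shift after turn [ 6.6 -0.7 -2.3]
```

play_rows([
  [[0.001, 0, 0, 0, -1], [0.001, 0, 0, 0, -1], [0.001, 0, 0, 0, -1], [0.001, 0, 0, 0, -1], [0.001, 0, 0, 0, -1], [0.0005, 0, 0, 0, -1], [0.0005, 0, 0, 0, -1], [0.0005, 0, 0, 0, -1], [0, 0, 0, 0, -1], [0, 0, 0, 0, -1]],
])

```text
time: 13.05
tool_pos: [0.4542, -0.0165, 0.0095]
tool_rot: [0.578, 1.544, -0.701]
contact_force: [0.3, -0.1, 0.7]
opening: 0.0155
```

play_rows([
  [[0.0005, 0, 0, 0, -1], [0.0005, 0, 0, 0, -1], [0, 0, 0, 0, -0.8], [0, 0, 0, 0, -0.6], [0, 0, 0, 0, -0.4], [0, 0, 0, 0, -0.4], [-0.001, 0, 0, 0, -0.4], [-0.003, 0, 0, 0, -0.4], [-0.006, 0, 0, 0, -0.4], [-0.01, 0, 0, 0, -0.4]],
])

```text
time: 14.05
tool_pos: [0.4535, -0.0161, 0.029]
tool_rot: [0.554, 1.545, -0.725]
contact_force: [-0.7, 0.0, -0.3]
opening: 0.0274
```

Run:
```python
from h import *
plan(CAP[0],CAP[1],.1,np.radians(0)); plan(CAP[0],CAP[1],.1,np.radians(16.7));
print(np.degrees(TR[2]), tr(0,.05))
```

```text
t 14.05 tcp [ 0.4535 -0.0161  0.029 ] jaw 16.69 q6 -0.47 down [ 0.019  -0.0168 -0.9997] open 0.0274 F [-0.7  0.  -0.3]
shift mm now-axes [-64.9 -10.1 290.6] | turn deg 16.69 (alt -163.3 ) | shift after turn [-64.9  73.8 281.2]
t 14.05 tcp [ 0.4535 -0.0161  0.029 ] jaw 16.69 q6 -0.47 down [ 0.019  -0.0168 -0.9997] open 0.0274 F [-0.7  0.  -0.3]
shift mm now-axes [-64.9 -10.1 290.6] | turn deg -0.01 (alt 180.0 ) | shift after turn [-64.9 -10.1 290.6]
-73.28130199723229 (np.float64(0.5498864333059744), np.float64(0.014983654098749133))
```

play_rows([
  [[-0.01, 0, 0, 0, -0.4], [-0.015, 0, 0, 0, -0.4], [-0.015, 0, 0, 0, -0.4], [-0.01, 0, 0, 4, 0.2], [-0.006, 0, 0, 8, 0.4], [-0.003, 0, 0, 8, 0.4], [0, 0, 0, 8, 0.4], [0, 0, 0, 8, 0.4], [0, 0, 0, 8, 0.4], [0, 0, 0, 8, 0.4]],
])

```text
time: 15.05
tool_pos: [0.4544, -0.0152, 0.1017]
tool_rot: [1.676, 1.534, -0.545]
contact_force: [0.7, 0.3, -0.2]
opening: 0.0639
```

Run:
```python
from h import *
plan(CAP[0],CAP[1],.1,np.radians(-73.3))
im={n:robot.read_camera(n)[:,:,::-1] for n in("top","side")}
for n in im: cv2.imwrite(f"pics/c_{n}_full.png",im[n])
n="side";r=(232,173,362,278);cv2.imwrite("pics/c_side.png",cv2.resize(im[n][r[1]:r[3],r[0]:r[2]],None,fx=5,fy=5,interpolation=cv2.INTER_CUBIC))
```

```text
t 15.05 tcp [ 0.4544 -0.0152  0.1017] jaw -37.26 q6 0.47 down [ 0.0316 -0.0192 -0.9993] open 0.0639 F [ 0.7  0.3 -0.2]
shift mm now-axes [  9.3 226.9 180.3] | turn deg 36.04 (alt -144.0 ) | shift after turn [  9.3 289.6  12.3]
```

View pics/c_side.png

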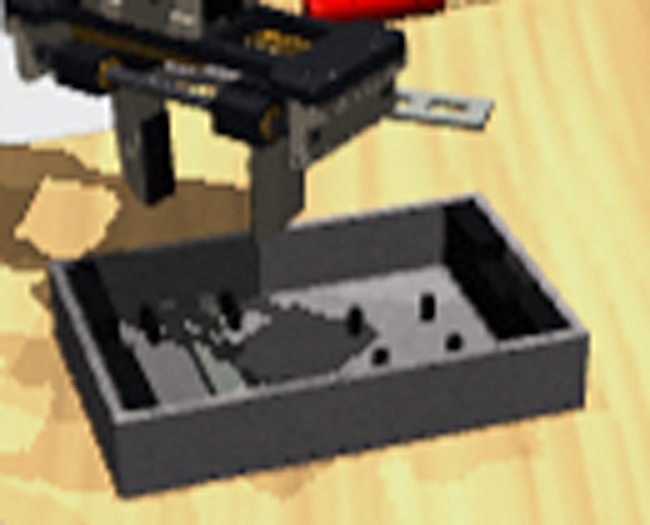

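play_rows([
  [[0, 0, 0, 6, 0.4], [0, 0, 0, 6, 0.4], [0, 0, 0, 6, 0.4], [0, 0, 0, 6, 0.4], [0, 0, 0, 5, 0.4], [0, 0, 0, 3, 0.4], [0, 0, 0, 1, 0.4], [0, 0, 0, 0, 0.4], [0, 0, 0, 0, 0.4], [0, 0, 0, 0, 0.4]],
])

```text
time: 16.15
tool_pos: [0.4545, -0.0151, 0.1062]
tool_rot: [2.267, 1.53, -0.509]
contact_force: [0.7, 0.6, 0.4]
opening: 0.0641
```

```bash
cat >> h.py <<'E'
def tilt():
    s=robot.observe();R=Ro.from_euler("xyz",s["tool_rot"]).as_matrix();p=s["tool_pos"];r=p[:2]/np.hypot(*p[:2])
    print("tilt radial",round(R[:2,0]@r,4),"tangential",round(-R[0,0]*r[1]+R[1,0]*r[0],4),"q",s["qpos"].round(3),"qsum",round(s["qpos"][[1,2,4]].sum()-np.pi,4))
E
python3 - <<'E'
from h import *
plan(CAP[0],CAP[1],.06,np.radians(-73.3));tilt()
E
```

```text
t 16.15 tcp [ 0.4545 -0.0151  0.1062] jaw -69.09 q6 1.02 down [ 0.0358 -0.02   -0.9992] open 0.0641 F [0.7 0.6 0.4]
shift mm now-axes [ 54.3 286.5  35. ] | turn deg 4.21 (alt -175.8 ) | shift after turn [ 54.3 288.3  13.9]
tilt radial 0.0364 tangential -0.0188 q [-0.193  0.345  1.908 -0.017  0.85   1.023] qsum -0.0389
```

play_rows([
  [[0, 0.015, 0.001, 2.2, 0.3], [0, 0.03, 0.001, 2, 0.3], [0.002, 0.038, 0.002, 0, 0.3], [0.004, 0.04, 0.002, 0, 0.3], [0.007, 0.04, 0.002, 0, 0.3], [0.009, 0.04, 0.002, 0, 0.3], [0.01, 0.035, 0.002, 0, 0.3], [0.01, 0.025, 0.001, 0, 0.3], [0.01, 0.014, 0.001, 0, 0.3], [0.008, 0.005, 0, 0, 0.3]],
])

```text
time: 17.15
tool_pos: [0.5285, -0.3119, 0.0535]
tool_rot: [2.31, 1.523, -0.551]
contact_force: [0.1, 0.2, -0.7]
opening: 0.0597
```

Run:
```python
from h import *
plan(CAP[0],CAP[1],.003,np.radians(-73.3));tilt()
```

```text
t 17.15 tcp [ 0.5285 -0.3119  0.0535] jaw -73.93 q6 0.63 down [ 0.0411 -0.0252 -0.9988] open 0.0597 F [ 0.1  0.2 -0.7]
shift mm now-axes [ 49.9 -17.6  -0.3] | turn deg -0.63 (alt 179.4 ) | shift after turn [ 49.9 -17.6  -0.5]
tilt radial 0.0482 tangential -0.0009 q [-0.661  0.653  1.522  0.007  0.919  0.625] qsum -0.0479
```

play_rows([
  [[0.002, -0.005, 0, -0.6, 0.3], [0.004, -0.006, 0, 0, 0.3], [0.006, -0.004, 0, 0, 0.3], [0.006, -0.002, 0, 0, 0.3], [0.006, 0, 0, 0, 0.3], [0.005, 0, 0, 0, 0.3], [0.004, 0, 0, 0, 0.3], [0.003, 0, 0, 0, 0.3], [0.002, 0, 0, 0, 0.3], [0.001, 0, 0, 0, 0.3]],
])

```text
time: 18.15
tool_pos: [0.5243, -0.2927, 0.0105]
tool_rot: [2.31, 1.525, -0.538]
contact_force: [0.3, 0.3, 0.2]
opening: 0.0599
```

Run:
```python
from h import *
plan(CAP[0],CAP[1],.003,np.radians(-73.3));tilt()
im={n:robot.read_camera(n)[:,:,::-1] for n in("side",)}
n="side";r=(250,270,380,370);cv2.imwrite("pics/d_side.png",cv2.resize(im[n][r[1]:r[3],r[0]:r[2]],None,fx=6,fy=6,interpolation=cv2.INTER_CUBIC))
tilt()
```

```text
t 18.15 tcp [ 0.5243 -0.2927  0.0105] jaw -73.19 q6 0.63 down [ 0.0396 -0.0236 -0.9989] open 0.0599 F [0.3 0.3 0.2]
shift mm now-axes [ 7.6  3.6 -0.4] | turn deg 0.11 (alt -179.9 ) | shift after turn [ 7.6  3.6 -0.4]
tilt radial 0.046 tangential -0.0013 q [-0.639  0.695  1.589  0.006  0.812  0.633] qsum -0.0458
tilt radial 0.046 tangential -0.0013 q [-0.639  0.695  1.589  0.006  0.812  0.633] qsum -0.0458
```

View pics/d_side.png

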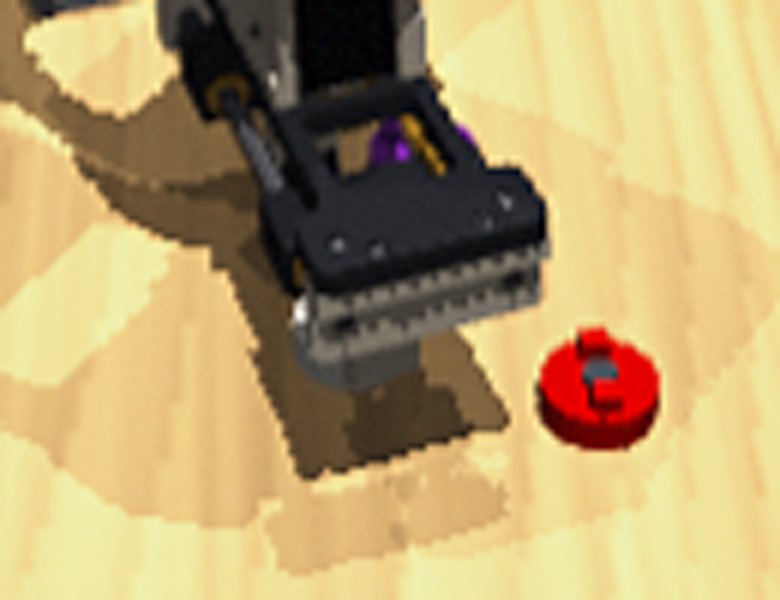

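play_rows([
  [[0.002, 0.0015, 0, 0, 0.3], [0.002, 0.001, 0, 0, 0.3], [0.0015, 0.001, 0, 0, 0.3], [0.001, 0, 0, 0, 0.3], [0, 0, 0, 0, -0.2], [0, 0, 0, 0, -0.3], [0, 0, 0, 0, -0.4], [0, 0, 0, 0, -0.5], [0, 0, 0, 0, -0.5], [0, 0, 0, 0, -0.5]],
], grip_force=20)

```text
time: 19.2
tool_pos: [0.5258, -0.297, 0.004]
tool_rot: [2.307, 1.524, -0.541]
contact_force: [-0.4, -0.3, -1.2]
opening: 0.0388
```

Run:
```python
from h import *
plan(*tr(0,.05),.08,np.radians(-73.3));tilt()
```

```text
t 19.2 tcp [ 0.5258 -0.297   0.004 ] jaw -73.21 q6 0.63 down [ 0.0402 -0.0242 -0.9989] open 0.0388 F [-0.4 -0.3 -1.2]
shift mm now-axes [ -82.5 -288.9 -115.8] | turn deg 0.09 (alt -179.9 ) | shift after turn [ -82.5 -289.1 -115.3]
tilt radial 0.0469 tangential -0.0013 q [-0.643  0.709  1.583  0.007  0.803  0.629] qsum -0.0467
```

play_rows([
  [[-0.006, 0, 0, 0, -1], [-0.015, 0, 0, 0, -1], [-0.022, 0, 0, 0, -1], [-0.02, -0.005, -0.002, 0, -1], [-0.012, -0.015, -0.006, 0, -1], [-0.006, -0.025, -0.01, 0, -1], [-0.002, -0.03, -0.012, 0, -1], [0, -0.033, -0.013, 0, -1], [0, -0.033, -0.013, 0, -1], [0, -0.033, -0.013, 0, -1]],
])

```text
time: 20.2
tool_pos: [0.5392, -0.1029, 0.0943]
tool_rot: [2.328, 1.516, -0.527]
contact_force: [0.5, -0.2, -0.5]
opening: 0.0391
```

Run:
```python
from h import *
plan(*tr(0,.05),.07,np.radians(-73.3));tilt()
```

```text
t 20.2 tcp [ 0.5392 -0.1029  0.0943] jaw -73.62 q6 0.97 down [ 0.0475 -0.0277 -0.9985] open 0.0391 F [ 0.5 -0.2 -0.5]
shift mm now-axes [  21.5 -111.   -42.7] | turn deg -0.32 (alt 179.7 ) | shift after turn [  21.5 -110.7  -43.4]
tilt radial 0.0519 tangential -0.0183 q [-0.322  0.499  1.681 -0.014  0.908  0.971] qsum -0.0538
```

play_rows([
  [[0, -0.027, -0.011, 0, -1], [0, -0.022, -0.009, 0, -1], [0, -0.018, -0.007, 0, -1], [0.002, -0.013, -0.005, 0, -1], [0.004, -0.009, -0.003, 0, -1], [0.005, -0.006, -0.002, 0, -1], [0.005, -0.003, -0.001, 0, -1], [0.005, -0.001, 0, 0, -1], [0.004, 0, 0, 0, -1], [0.002, 0, 0, 0, -1]],
])

```text
time: 21.2
tool_pos: [0.5463, 0.0161, 0.0673]
tool_rot: [2.364, 1.514, -0.484]
contact_force: [0.2, 0.1, -1.3]
opening: 0.0391
```

Run:
```python
from h import *
plan(*tr(0,.05),.012,np.radians(-73.3));tilt()
im={n:robot.read_camera(n)[:,:,::-1] for n in("side","top")}
for n,r in(("side",(232,173,362,278)),("top",(250,200,350,320))):cv2.imwrite(f"pics/e_{n}.png",cv2.resize(im[n][r[1]:r[3],r[0]:r[2]],None,fx=5,fy=5,interpolation=cv2.INTER_CUBIC))
```

```text
t 21.2 tcp [0.5463 0.0161 0.0673] jaw -73.18 q6 1.2 down [ 0.0501 -0.0263 -0.9984] open 0.0391 F [ 0.2  0.1 -1.3]
shift mm now-axes [55.4 -0.1 -0.9] | turn deg 0.12 (alt -179.9 ) | shift after turn [55.4 -0.1 -0.9]
tilt radial 0.0493 tangential -0.0277 q [-0.098  0.535  1.711 -0.028  0.844  1.196] qsum -0.0522
```

View pics/e_side.png

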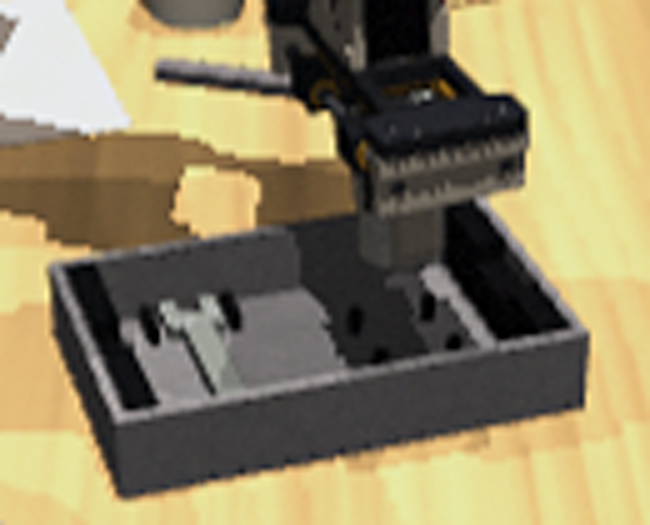

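View pics/e_top.png

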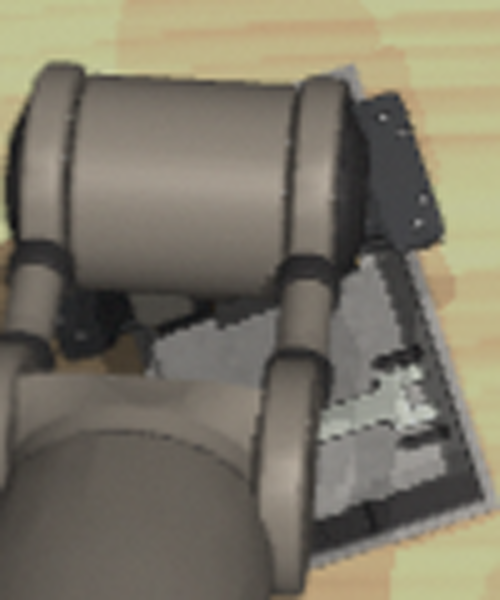

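play_rows([
  [[0.004, 0, 0, 0, -1], [0.006, 0, 0, 0, -1], [0.007, 0, 0, 0, -1], [0.007, 0, 0, 0, -1], [0.007, 0, 0, 0, -1], [0.006, 0, 0, 0, -1], [0.005, 0, 0, 0, -1], [0.004, 0, 0, 0, -1], [0.002, 0, 0, 0, -1], [0.001, 0, 0, 0, -1]],
])

```text
time: 22.3
tool_pos: [0.5491, 0.0138, 0.0139]
tool_rot: [2.361, 1.514, -0.488]
contact_force: [0.2, 0.3, -0.7]
opening: 0.0393
```

Run:
```python
from h import *
plan(*tr(0,.05),.01,np.radians(-73.3));tilt()
```

```text
t 22.3 tcp [0.5491 0.0138 0.0139] jaw -73.26 q6 1.2 down [ 0.0497 -0.0264 -0.9984] open 0.0393 F [ 0.2  0.3 -0.7]
shift mm now-axes [ 3.9 -1.1 -0.9] | turn deg 0.04 (alt -180.0 ) | shift after turn [ 3.9 -1.1 -0.9]
tilt radial 0.0491 tangential -0.0276 q [-0.102  0.622  1.741 -0.032  0.726  1.199] qsum -0.0519
```

Lower the last 4 mm slowly, then release and begin rising.

play_rows([
  [[0.001, -0.001, -0.001, 0, -1], [0.001, 0, 0, 0, -1], [0.001, 0, 0, 0, -1], [0.0005, 0, 0, 0, -1], [0.0005, 0, 0, 0, -1], [0, 0, 0, 0, -0.05], [0, 0, 0, 0, 0.1], [0, 0, 0, 0, 0.15], [0, 0, 0, 0, 0.15], [-0.003, 0, 0, 0, 0.15]],
])

```text
time: 23.3
tool_pos: [0.5505, 0.0151, 0.0135]
tool_rot: [2.373, 1.513, -0.476]
contact_force: [0.5, 0.3, 0.2]
opening: 0.053
```

Run:
```python
from h import *
print(np.degrees(PAD[2]))
plan(PAD[0],PAD[1],.12,PAD[2]);tilt()
```

```text
-106.91392457141163
t 23.3 tcp [0.5505 0.0151 0.0135] jaw -73.26 q6 1.2 down [ 0.0515 -0.0265 -0.9983] open 0.053 F [0.5 0.3 0.2]
shift mm now-axes [-116.3 -292.5  -54. ] | turn deg 33.65 (alt -146.3 ) | shift after turn [-116.3 -273.4  117.2]
tilt radial 0.0507 tangential -0.0279 q [-0.099  0.624  1.739 -0.032  0.725  1.202] qsum -0.0536
```

play_rows([
  [[-0.01, 0, 0, 0, 0.15], [-0.02, 0, 0, 0, 0.15], [-0.028, 0, 0, 0, 0.15], [-0.025, 0, 0, 5, 0.15], [-0.015, 0, 0, 8, 0.15], [-0.005, 0, 0, 8, 0.15], [0, -0.01, 0.004, 7, 0], [0, -0.02, 0.009, 4, 0], [0, -0.028, 0.012, 0, 0], [0, -0.033, 0.014, 0, 0]],
])

```text
time: 24.3
tool_pos: [0.5315, 0.1144, 0.1262]
tool_rot: [3.007, 1.504, -0.431]
contact_force: [0.8, 1.1, -0.0]
opening: 0.0456
```

Run:
```python
from h import *
plan(PAD[0],PAD[1],.06,PAD[2]);tilt()
im={n:robot.read_camera(n)[:,:,::-1] for n in("side","top")}
for n,r in(("side",(232,173,362,278)),("top",(250,200,350,320))):cv2.imwrite(f"pics/f_{n}.png",cv2.resize(im[n][r[1]:r[3],r[0]:r[2]],None,fx=5,fy=5,interpolation=cv2.INTER_CUBIC))
```

```text
t 24.3 tcp [0.5315 0.1144 0.1262] jaw -106.99 q6 1.98 down [ 0.0608 -0.028  -0.9978] open 0.0456 F [ 0.8  1.1 -0. ]
shift mm now-axes [  59.3 -185.5   81. ] | turn deg -0.08 (alt 179.9 ) | shift after turn [  59.3 -185.6   80.8]
tilt radial 0.0536 tangential -0.0402 q [ 0.091  0.449  1.663 -0.04   0.972  1.98 ] qsum -0.0577
```

View pics/f_side.png

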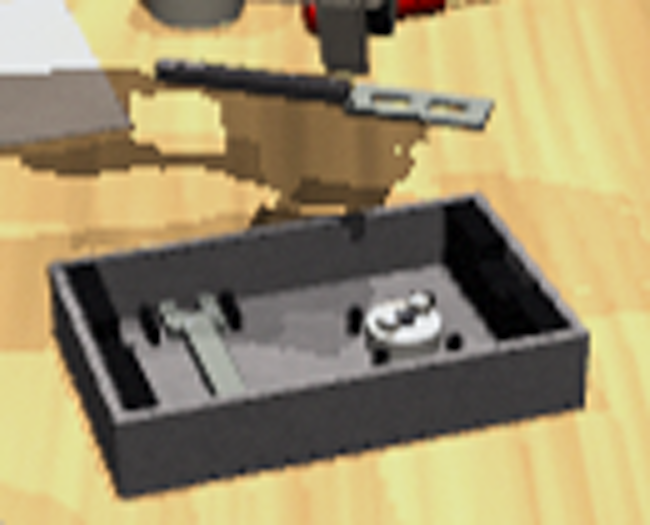

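View pics/f_top.png

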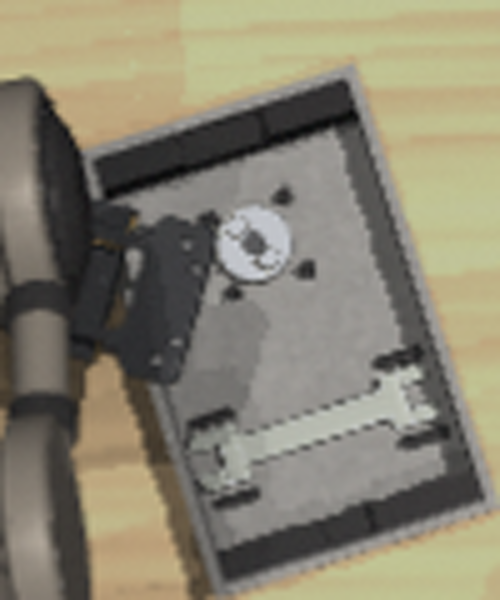

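play_rows([
  [[0, -0.033, 0.015, 0, 0], [0, -0.033, 0.015, 0, 0], [0.002, -0.031, 0.014, 0, 0], [0.004, -0.026, 0.011, 0, 0], [0.006, -0.02, 0.009, 0, 0], [0.008, -0.014, 0.006, 0, 0], [0.008, -0.01, 0.004, 0, 0], [0.008, -0.006, 0.002, 0, 0], [0.008, -0.003, 0.001, 0, 0], [0.006, -0.001, 0, 0, 0]],
])

```text
time: 25.4
tool_pos: [0.5136, 0.3108, 0.0722]
tool_rot: [3.054, 1.498, -0.381]
contact_force: [-0.9, -0.1, 0.8]
opening: 0.046
```

Run:
```python
from h import *
plan(PAD[0],PAD[1],.003,PAD[2]);tilt()
```

```text
t 25.4 tcp [0.5136 0.3108 0.0722] jaw -106.79 q6 2.35 down [ 0.0676 -0.027  -0.9973] open 0.046 F [-0.9 -0.1  0.8]
shift mm now-axes [68.8 -2.7  7.4] | turn deg 0.13 (alt -179.9 ) | shift after turn [68.8 -2.7  7.4]
tilt radial 0.0438 tangential -0.0581 q [ 0.445  0.611  1.543 -0.066  0.939  2.347] qsum -0.0484
```

play_rows([
  [[0.004, -0.001, 0.002, 0, 0], [0.007, -0.001, 0.002, 0, 0], [0.009, -0.001, 0.002, 0, 0], [0.009, 0, 0.001, 0, 0], [0.009, 0, 0, 0, 0], [0.008, 0, 0, 0, 0], [0.007, 0, 0, 0, 0], [0.005, 0, 0, 0, 0], [0.003, 0, 0, 0, 0], [0.001, 0, 0, 0, 0]],
])

```text
time: 26.4
tool_pos: [0.5121, 0.3117, 0.003]
tool_rot: [3.024, 1.499, -0.413]
contact_force: [0.0, -0.5, 0.9]
opening: 0.0459
```

Run:
```python
from h import *
plan(PAD[0],PAD[1],.004,PAD[2]);tilt()
im={n:robot.read_camera(n)[:,:,::-1] for n in("side",)}
for n,r in(("side",(240,140,350,220)),):cv2.imwrite(f"pics/g_{n}.png",cv2.resize(im[n][r[1]:r[3],r[0]:r[2]],None,fx=6,fy=6,interpolation=cv2.INTER_CUBIC))
```

```text
t 26.4 tcp [0.5121 0.3117 0.003 ] jaw -106.95 q6 2.37 down [ 0.0654 -0.0287 -0.9974] open 0.0459 F [ 0.  -0.5  0.9]
shift mm now-axes [-1.  -1.9  0.6] | turn deg -0.03 (alt 180.0 ) | shift after turn [-1.  -1.9  0.6]
tilt radial 0.041 tangential -0.0585 q [ 0.448  0.708  1.59  -0.076  0.798  2.366] qsum -0.0452
```

View pics/g_side.png

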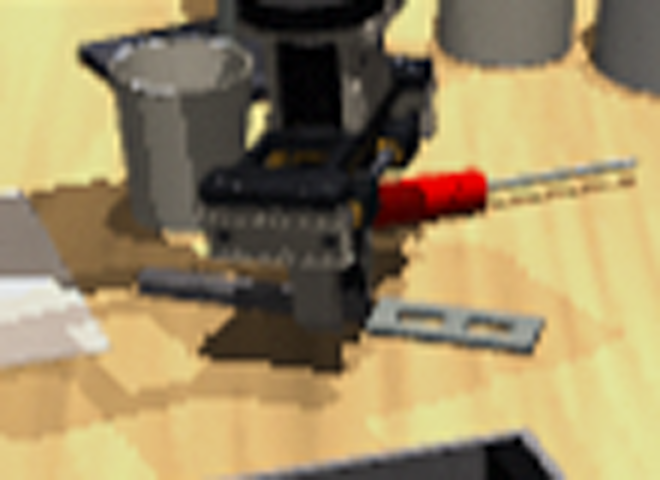

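play_rows([
  [[-0.0005, -0.001, 0, 0, -0.3], [0, -0.001, 0, 0, -0.6], [0, 0, 0, 0, -1], [0, 0, 0, 0, -1], [0, 0, 0, 0, -1], [0, 0, 0, 0, -1], [0, 0, 0, 0, -1], [-0.003, 0, 0, 0, -1], [-0.005, 0, 0, 0, -1], [-0.008, 0, 0, 0, -1]],
], grip_force=35)

```text
time: 27.45
tool_pos: [0.5111, 0.3142, 0.0204]
tool_rot: [3.014, 1.5, -0.423]
contact_force: [0.2, -0.2, -0.8]
opening: 0.0156
```

Run:
```python
from h import *
plan(*tr(0,0),.1,TR[2]);tilt()
im={n:robot.read_camera(n)[:,:,::-1] for n in("side",)}
for n,r in(("side",(240,140,350,220)),):cv2.imwrite(f"pics/g2_{n}.png",cv2.resize(im[n][r[1]:r[3],r[0]:r[2]],None,fx=6,fy=6,interpolation=cv2.INTER_CUBIC))
```

```text
t 27.45 tcp [0.5111 0.3142 0.0204] jaw -106.95 q6 2.37 down [ 0.0645 -0.0291 -0.9975] open 0.0156 F [ 0.2 -0.2 -0.8]
shift mm now-axes [-70.9 303.3 -87.8] | turn deg -33.66 (alt 146.3 ) | shift after turn [-70.9 301.2  95. ]
tilt radial 0.0398 tangential -0.0586 q [ 0.452  0.684  1.578 -0.073  0.836  2.367] qsum -0.0441
```

View pics/g2_side.png

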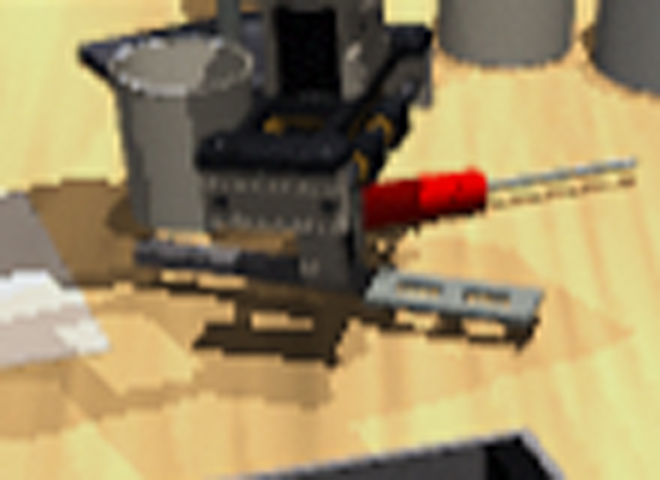

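play_rows([
  [[-0.008, 0, 0, 0, -1], [-0.014, 0, 0, -3, -1], [-0.018, 0, 0, -6, -1], [-0.018, 0, 0, -7, -1], [-0.014, 0, 0, -7, -1], [-0.008, 0, 0, -6, -1], [-0.003, 0.008, 0.002, -3, -1], [0, 0.018, 0.006, 0, -1], [0, 0.026, 0.008, 0, -1], [0, 0.03, 0.009, 0, -1]],
])

```text
time: 28.5
tool_pos: [0.5054, 0.2335, 0.1184]
tool_rot: [2.557, 1.492, -0.292]
contact_force: [1.1, 0.1, -1.2]
opening: 0.0156
```

Run:
```python
from h import *
plan(*tr(0,0),.1,TR[2]);tilt()
```

```text
t 28.5 tcp [0.5054 0.2335 0.1184] jaw -73.31 q6 1.63 down [ 0.0756 -0.0227 -0.9969] open 0.0156 F [ 1.1  0.1 -1.2]
shift mm now-axes [ 23.4 221.1  71.9] | turn deg -0.03 (alt 180.0 ) | shift after turn [ 23.4 221.1  72. ]
tilt radial 0.0591 tangential -0.0523 q [ 0.321  0.477  1.64  -0.055  0.961  1.63 ] qsum -0.0639
```

play_rows([
  [[0, 0.03, 0.01, 0, -1], [0, 0.032, 0.01, 0, -1], [0, 0.032, 0.01, 0, -1], [0, 0.03, 0.01, 0, -1], [0.002, 0.026, 0.009, 0, -1], [0.004, 0.02, 0.007, 0, -1], [0.005, 0.015, 0.005, 0, -1], [0.005, 0.01, 0.003, 0, -1], [0.005, 0.006, 0.002, 0, -1], [0.003, 0.003, 0.001, 0, -1]],
])

```text
time: 29.5
tool_pos: [0.5026, 0.0074, 0.1062]
tool_rot: [2.589, 1.481, -0.261]
contact_force: [-0.3, 0.2, -1.1]
opening: 0.0153
```

Run:
```python
from h import *
plan(*tr(0,0),.042,TR[2]);tilt()
im={n:robot.read_camera(n)[:,:,::-1] for n in("side","top")}
for n,r in(("side",(222,163,362,278)),("top",(250,190,350,310))):cv2.imwrite(f"pics/i_{n}.png",cv2.resize(im[n][r[1]:r[3],r[0]:r[2]],None,fx=5,fy=5,interpolation=cv2.INTER_CUBIC))
```

```text
t 29.5 tcp [0.5026 0.0074 0.1062] jaw -73.44 q6 1.16 down [ 0.0867 -0.0232 -0.996 ] open 0.0153 F [-0.3  0.2 -1.1]
shift mm now-axes [64.   3.3  7.4] | turn deg -0.16 (alt 179.8 ) | shift after turn [64.   3.3  7.4]
tilt radial 0.0864 tangential -0.0245 q [-0.13   0.396  1.826 -0.016  0.831  1.16 ] qsum -0.0891
```

View pics/i_side.png

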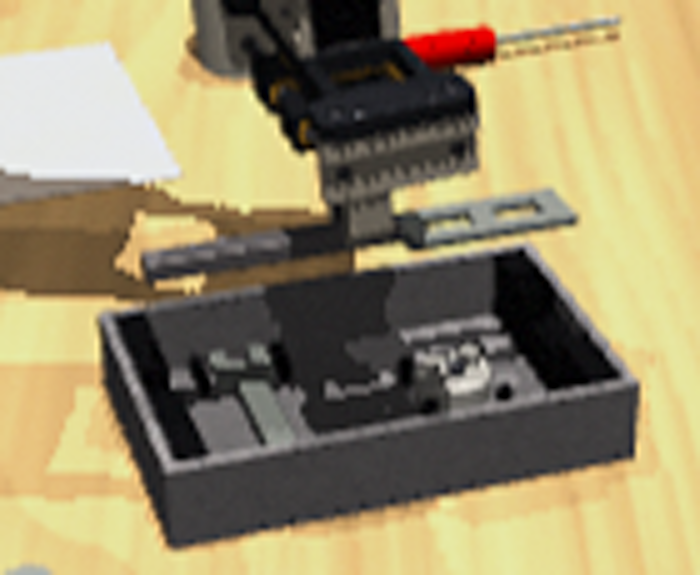

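View pics/i_top.png

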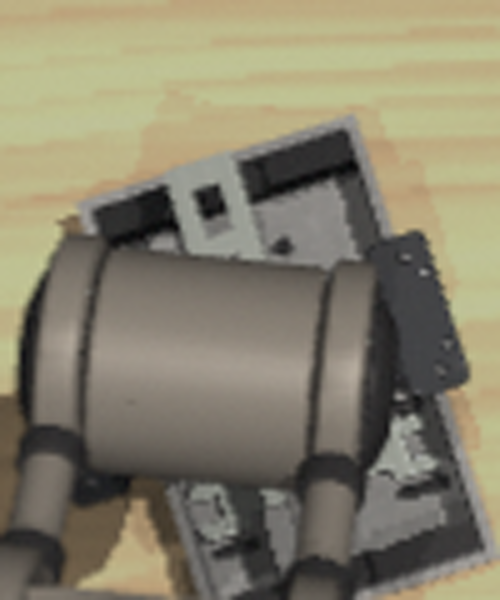

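play_rows([
  [[0.004, 0.001, 0.002, -0.1, -1], [0.006, 0.001, 0.002, 0, -1], [0.007, 0.001, 0.002, 0, -1], [0.007, 0, 0.001, 0, -1], [0.007, 0, 0, 0, -1], [0.006, 0, 0, 0, -1], [0.005, 0, 0, 0, -1], [0.004, 0, 0, 0, -1], [0.002, 0, 0, 0, -1], [0.001, 0, 0, 0, -1]],
])

```text
time: 30.6
tool_pos: [0.5006, 0.0035, 0.052]
tool_rot: [2.59, 1.483, -0.255]
contact_force: [-0.2, -0.5, -1.1]
opening: 0.0151
```

Run:
```python
from h import *
plan(*tr(0,0),.038,TR[2]);tilt()
s=robot.observe();p=s["tool_pos"];R=Ro.from_euler("xyz",s["tool_rot"]).as_matrix()
a=np.arctan2(R[1,1],R[0,1])
im={n:robot.read_camera(n)[:,:,::-1] for n in("side","top")}
for n,r in(("side",(232,173,362,278)),("top",(250,200,350,320))):
    c=cv2.resize(im[n][r[1]:r[3],r[0]:r[2]],None,fx=5,fy=5,interpolation=cv2.INTER_CUBIC);cv2.imwrite(f"pics/j_{n}.png",c)
    for P in place(pad(),p[0],p[1],a,p[2]-.0035): 
        uv=(proj(n,P)+.5-[r[0],r[1]])*5-.5;cv2.polylines(c,[cv2.convexHull(uv.astype(np.int32))],True,(0,0,255),1)
    cv2.imwrite(f"pics/jo_{n}.png",c)
```

```text
t 30.6 tcp [0.5006 0.0035 0.052 ] jaw -73.14 q6 1.15 down [ 0.0851 -0.0222 -0.9961] open 0.0151 F [-0.2 -0.5 -1.1]
shift mm now-axes [14.1  2.5  0.5] | turn deg 0.14 (alt -179.9 ) | shift after turn [14.1  2.5  0.5]
tilt radial 0.085 tangential -0.0228 q [-0.14   0.481  1.883 -0.016  0.691  1.147] qsum -0.0875
```

View pics/j_side.png

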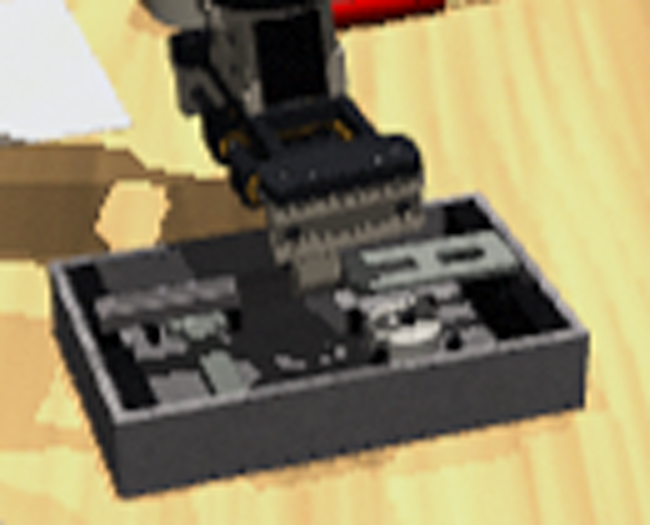

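View pics/jo_side.png

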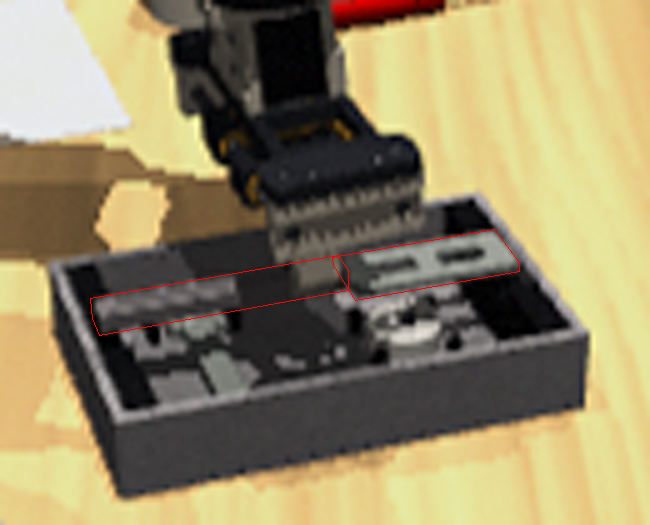

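View pics/j_top.png

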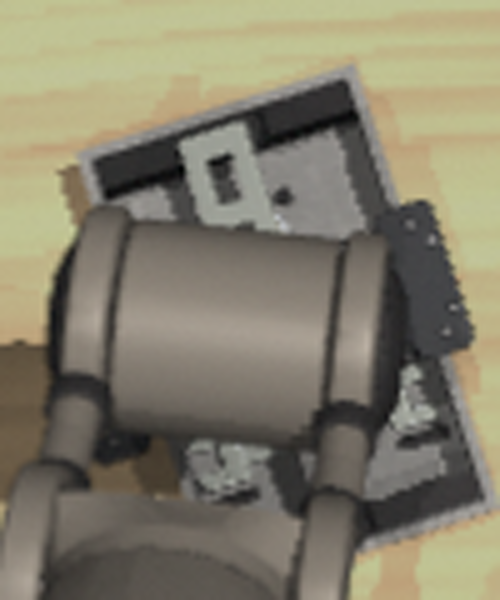

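play_rows([
  [[0.001, 0.001, 0, 0.1, -1], [0.002, 0.001, 0.0005, 0, -1], [0.002, 0.0005, 0, 0, -1], [0.0015, 0, 0, 0, -1], [0.0015, 0, 0, 0, -1], [0.0015, 0, 0, 0, -1], [0.001, 0, 0, 0, -1], [0.001, 0, 0, 0, -1], [0.0005, 0, 0, 0, -1], [0.0005, 0, 0, 0, -1]],
])

```text
time: 31.7
tool_pos: [0.5026, 0.0003, 0.0395]
tool_rot: [2.594, 1.481, -0.254]
contact_force: [-0.3, 0.0, -1.5]
opening: 0.0157
```

Run:
```python
from h import *
plan(*tr(0,0),.038,TR[2]);tilt()
```

```text
t 31.7 tcp [5.026e-01 3.000e-04 3.950e-02] jaw -73.26 q6 1.14 down [ 0.087  -0.0225 -0.996 ] open 0.0157 F [-0.3  0.  -1.5]
shift mm now-axes [ 1.4 -0.5  0.6] | turn deg 0.03 (alt -180.0 ) | shift after turn [ 1.4 -0.5  0.6]
tilt radial 0.087 tangential -0.0226 q [-0.146  0.504  1.889 -0.016  0.659  1.143] qsum -0.0894
```

Still hanging (−1.5 N); continue gently to contact.

play_rows([
  [[0.0005, 0, 0, 0, -1], [0.0005, 0, 0, 0, -1], [0.0005, 0, 0, 0, -1], [0.0005, 0, 0, 0, -1], [0.0003, 0, 0, 0, -1], [0.0003, 0, 0, 0, -1], [0, 0, 0, 0, -1], [0, 0, 0, 0, -1], [0, 0, 0, 0, -1], [0, 0, 0, 0, -1]],
])

```text
time: 32.7
tool_pos: [0.5027, 0.0003, 0.0391]
tool_rot: [2.594, 1.48, -0.254]
contact_force: [-1.7, -0.3, 2.8]
opening: 0.0155
```

Run:
```python
from h import *
plan(*tr(0,0),.038,TR[2]);tilt();print(robot.observe()["torque"].round(2))
n="side";im=robot.read_camera(n)[:,:,::-1];r=(232,173,362,278);cv2.imwrite(f"pics/k_{n}.png",cv2.resize(im[r[1]:r[3],r[0]:r[2]],None,fx=6,fy=6,interpolation=cv2.INTER_CUBIC)[:600])
```

```text
t 32.7 tcp [5.027e-01 3.000e-04 3.910e-02] jaw -73.25 q6 1.14 down [ 0.088  -0.0228 -0.9959] open 0.0155 F [-1.7 -0.3  2.8]
shift mm now-axes [ 1.  -0.6  0.6] | turn deg 0.03 (alt -180.0 ) | shift after turn [ 1.  -0.6  0.6]
tilt radial 0.0879 tangential -0.0228 q [-0.146  0.505  1.89  -0.016  0.656  1.143] qsum -0.0904
[ 0.06  0.34 -0.02]
```

View pics/k_side.png

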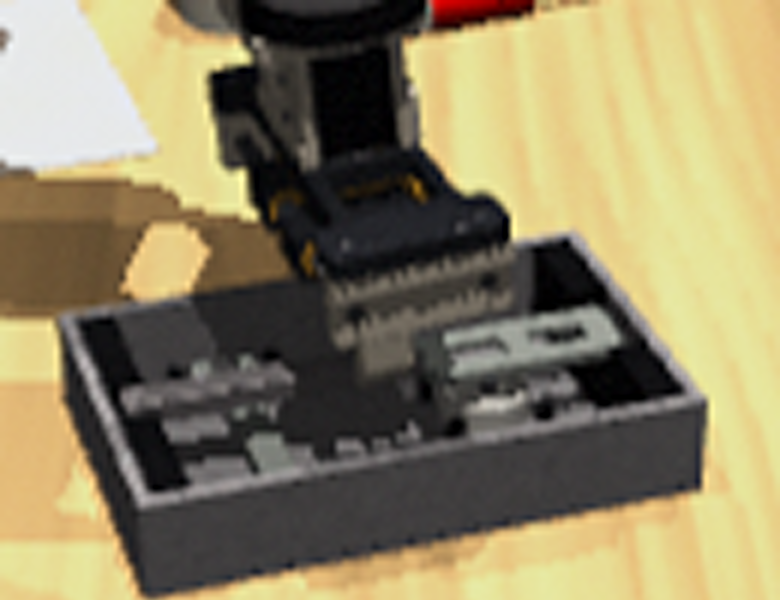

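play_rows([
  [[0.0005, 0, 0, 0, -1], [0.0005, 0, 0, 0, -1], [0.0005, 0, 0, 0, -1], [0.0005, 0, 0, 0, -1], [0.0005, 0, 0, 0, -1], [0.0003, 0, 0, 0, -1], [0.0003, 0, 0, 0, -1], [0, 0, 0, 0, -1], [0, 0, 0, 0, -1], [0, 0, 0, 0, -1]],
], grip_force=8)

```text
time: 33.75
tool_pos: [0.5028, 0.0, 0.0383]
tool_rot: [2.591, 1.479, -0.256]
contact_force: [-2.1, -0.5, 3.3]
opening: 0.016
```

Run:
```python
from h import *
plan(*tr(0,0),.0375,TR[2]);tilt();print(robot.observe()["torque"].round(2))
n="side";im=robot.read_camera(n)[:,:,::-1];r=(232,173,362,278);cv2.imwrite(f"pics/l_{n}.png",cv2.resize(im[r[1]:r[3],r[0]:r[2]],None,fx=6,fy=6,interpolation=cv2.INTER_CUBIC)[:600])
```

```text
t 33.75 tcp [0.5028 0.     0.0383] jaw -73.26 q6 1.14 down [ 0.0891 -0.0233 -0.9958] open 0.016 F [-2.1 -0.5  3.3]
shift mm now-axes [ 0.7 -0.8  0.7] | turn deg 0.02 (alt -180.0 ) | shift after turn [ 0.7 -0.8  0.7]
tilt radial 0.0891 tangential -0.0233 q [-0.146  0.506  1.891 -0.017  0.653  1.143] qsum -0.0916
[ 0.04  0.29 -0.03]
```

View pics/l_side.png

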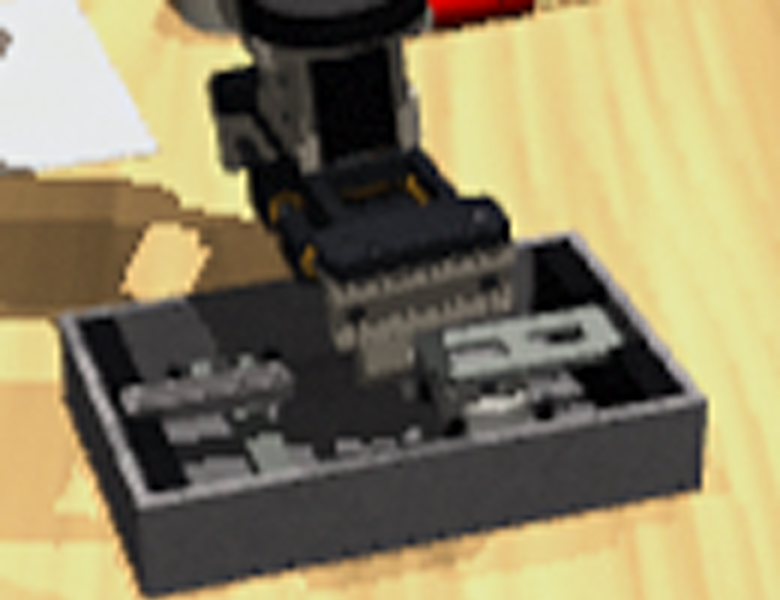

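play_rows([
  [[0.0005, 0, 0, 0, -1], [0.0005, 0, 0, 0, -1], [0.0005, 0, 0, 0, -1], [0.0005, 0, 0, 0, -1], [0.0005, 0, 0, 0, -1], [0.0003, 0, 0, 0, -1], [0.0003, 0, 0, 0, -1], [0, 0, 0, 0, -1], [0, 0, 0, 0, -1], [0, 0, 0, 0, -1]],
], grip_force=4)

```text
time: 34.8
tool_pos: [0.5038, 0.0003, 0.0362]
tool_rot: [2.598, 1.477, -0.249]
contact_force: [-2.2, 0.5, 3.4]
opening: 0.0162
```

Run:
```python
from h import *
plan(*tr(0,0),.0375,TR[2]);tilt();print(robot.observe()["torque"].round(2))
```

```text
t 34.8 tcp [5.038e-01 3.000e-04 3.620e-02] jaw -73.25 q6 1.14 down [ 0.0911 -0.0231 -0.9956] open 0.0162 F [-2.2  0.5  3.4]
shift mm now-axes [-1.5 -0.8  1.6] | turn deg 0.03 (alt -180.0 ) | shift after turn [-1.5 -0.8  1.6]
tilt radial 0.0911 tangential -0.0232 q [-0.145  0.51   1.892 -0.016  0.646  1.143] qsum -0.0935
[ 0.03  0.3  -0.02]
```

play_rows([
  [[0, 0, 0, 0, -0.6], [0, 0, 0, 0, -0.5], [0, 0, 0, 0, -0.35], [0, 0, 0, 0, -0.35], [-0.002, 0, 0, 0, -0.35], [-0.005, 0, 0, 0, -0.35], [-0.01, 0, 0, 0, -0.35], [-0.018, 0, 0, 0, -0.35], [-0.025, 0, 0, 0, -0.35], [-0.025, 0, 0, 0, -0.35]],
])

```text
time: 35.8
tool_pos: [0.4944, 0.0025, 0.1223]
tool_rot: [2.593, 1.482, -0.255]
contact_force: [0.4, -0.3, 0.1]
opening: 0.0297
```

play_rows([
  [[-0.02, 0.01, 0, 0, -0.35], [-0.01, 0.02, 0, 0, -0.35], [0, 0.035, 0, 0, -0.35], [0, 0.04, 0, 0, -0.35], [0, 0.04, 0, 0, -0.35], [0, 0.04, 0, 0, -0.35], [0, 0.03, 0, 0, -0.35], [0, 0.02, 0, 0, -0.35], [0, 0.01, 0, 0, -0.35], [0, 0.003, 0, 0, -0.35]],
])

```text
time: 36.8
tool_pos: [0.5668, -0.242, 0.1811]
tool_rot: [2.586, 1.465, -0.257]
contact_force: [-0.1, -0.9, -0.3]
opening: 0.03
```

Run:
```python
from h import *
plan(*tr(0,0),.1,TR[2])
im={n:robot.read_camera(n)[:,:,::-1] for n in("side","top")}
for n in im: cv2.imwrite(f"pics/m_{n}_full.png",im[n])
for n,r in(("side",(232,188,362,278)),("top",(250,200,360,320))):
    c=cv2.resize(im[n][r[1]:r[3],r[0]:r[2]],None,fx=5,fy=5,interpolation=cv2.INTER_CUBIC);cv2.imwrite(f"pics/m_{n}.png",c)
    for P in place(pad(),TR[0],TR[1],TR[2],.034): 
        uv=(proj(n,P)+.5-[r[0],r[1]])*5-.5;cv2.polylines(c,[cv2.convexHull(uv.astype(np.int32))],True,(0,0,255),1)
    cv2.imwrite(f"pics/mo_{n}.png",c)
```

```text
t 36.8 tcp [ 0.5668 -0.242   0.1811] jaw -73.06 q6 0.72 down [ 0.1024 -0.0269 -0.9944] open 0.03 F [-0.1 -0.9 -0.3]
shift mm now-axes [  67.4 -255.1   -2.6] | turn deg 0.22 (alt -179.8 ) | shift after turn [  67.4 -255.1   -1.6]
```

View pics/m_side.png

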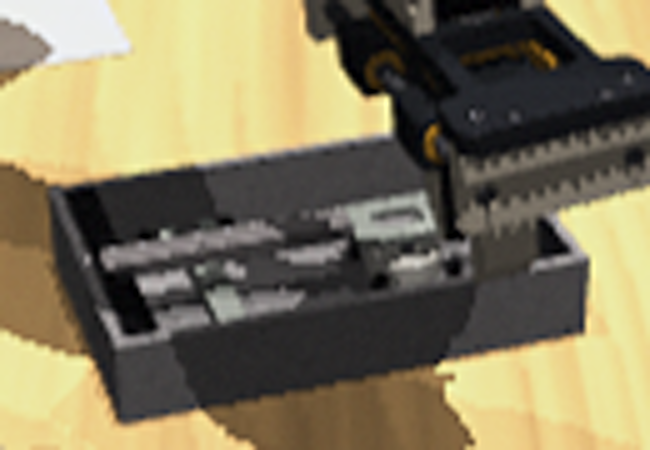

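View pics/mo_side.png

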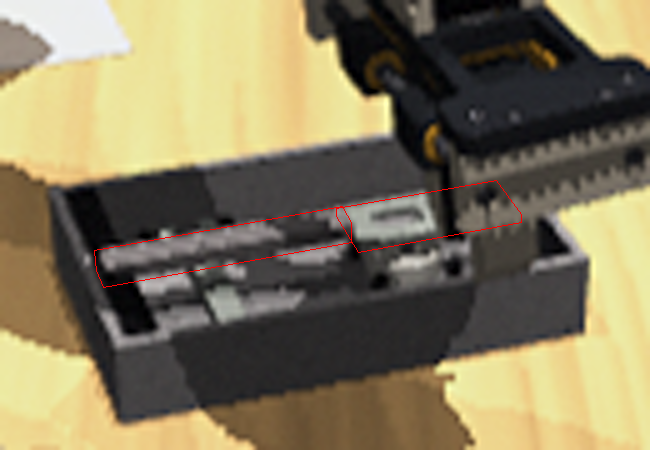

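View pics/m_top.png

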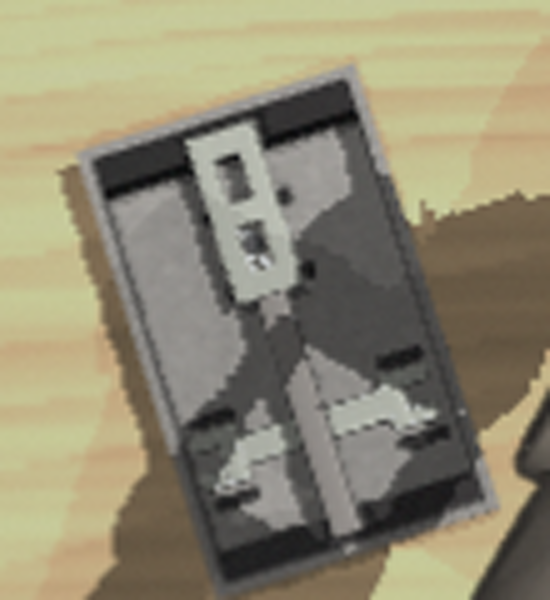

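View pics/mo_top.png

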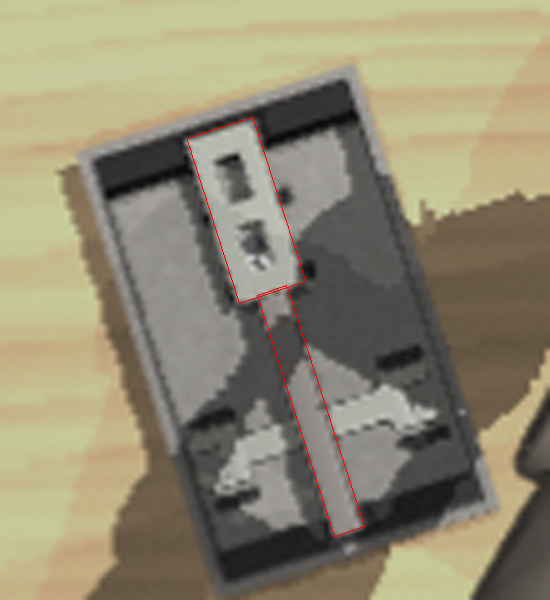

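View pics/m_top_full.png

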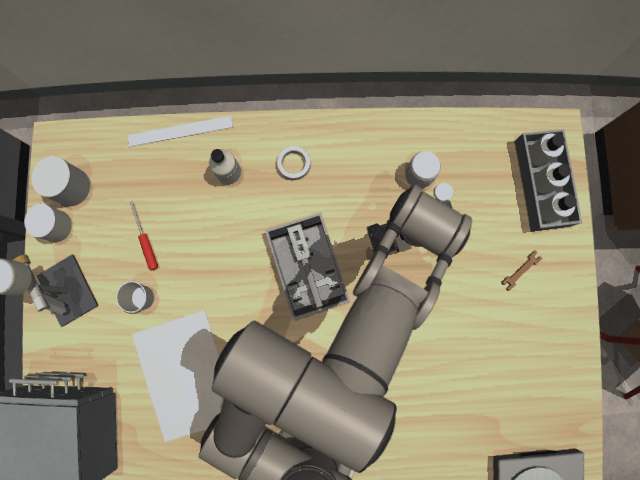

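play_rows([
  [[-0.01, 0, 0.008, 0, -0.35], [-0.015, 0, 0.016, 0, -0.35], [-0.015, 0, 0.022, 0, -0.35], [-0.015, 0, 0.025, 0, -0.35], [-0.01, 0, 0.025, 0, -0.35], [-0.008, 0, 0.022, 0, -0.35], [-0.005, 0, 0.016, 0, -0.35], [-0.002, 0, 0.01, 0, -0.35], [0, 0, 0.005, 0, -0.35], [0, 0, 0.002, 0, -0.35]],
])

```text
time: 37.9
tool_pos: [0.4056, -0.2744, 0.2549]
tool_rot: [2.583, 1.465, -0.246]
contact_force: [0.2, -0.5, -1.4]
opening: 0.0295
```

Run:
```python
from h import *
print(robot.observe()["tool_pos"])
im={n:robot.read_camera(n)[:,:,::-1] for n in("side",)}
for n in im: cv2.imwrite(f"pics/n_{n}_full.png",im[n])
for n,r in(("side",(236,198,356,272)),):
    c=cv2.resize(im[n][r[1]:r[3],r[0]:r[2]],None,fx=6,fy=6,interpolation=cv2.INTER_CUBIC);cv2.imwrite(f"pics/n_{n}.png",c)
    for P in place(pad(),TR[0],TR[1],TR[2],.034): 
        uv=(proj(n,P)+.5-[r[0],r[1]])*6-.5;cv2.polylines(c,[cv2.convexHull(uv.astype(np.int32))],True,(0,0,255),1)
    cv2.imwrite(f"pics/no_{n}.png",c)
```

```text
[ 0.40562502 -0.27443593  0.25485777]
```

View pics/n_side.png

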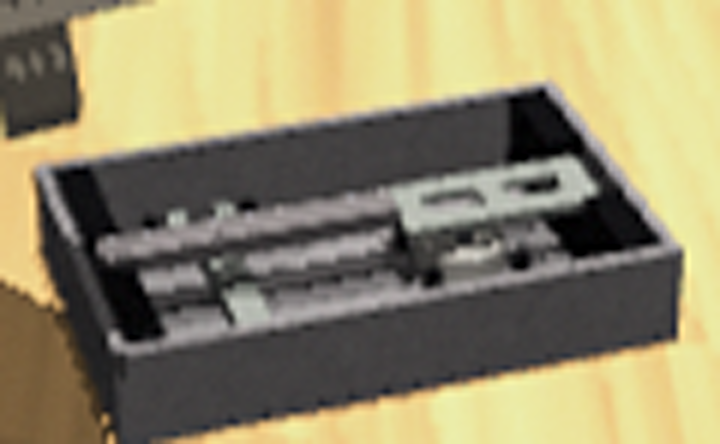

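View pics/no_side.png

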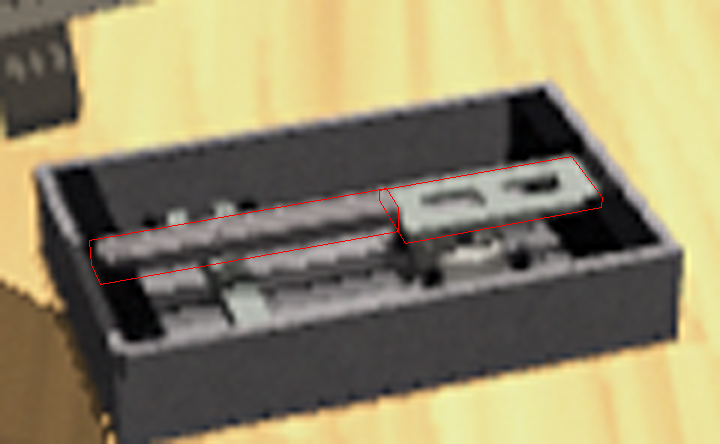

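View pics/n_side_full.png

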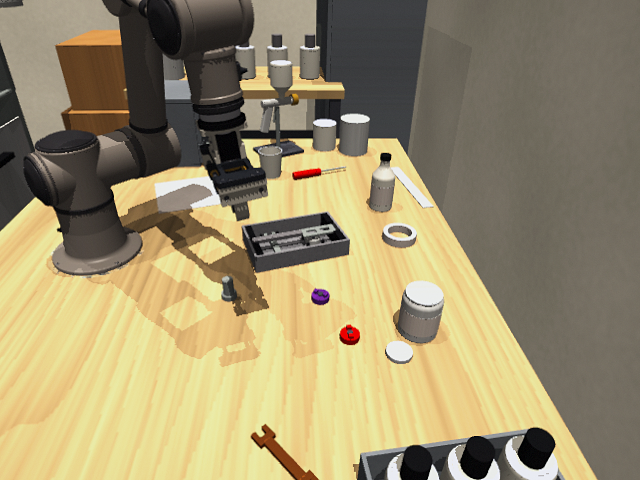

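```bash
python3 -c "
from cell import robot
print(robot.hand_in())"
```

```text
the job is handed in; nothing more can be done
None
```

I packed the tray and handed it in at about 38 s of the 70 s allowed. The spanner went in between its rails first. The air cap followed, horns up between its pins, and then the paddle over both. Each part was lowered to the surface before it was released.

**Last checks:**
- **Paddle:** in both cameras it matched the projected seated pose (underside at 34 mm, both ends in their notches) to within about 2 mm. It looked level.
- **Spanner and cap:** flat between the rails and inside the four pins, seen clearly before the paddle covered them.
- **Everything else:** the bystanders and look-alikes look unmoved by eye, and the arm was clear of everything at hand-in.

**What disagreed:**
- **Tool tilt:** the tool drifted out of vertical through the job, reaching about 0.09 rad by the paddle placement, and the moves gave no way to correct it. The paddle's handle end therefore touched first. I pressed the paddle down gently with a light grip, about 4 N measured, until it seated, then opened the fingers.
- **Cameras:** the two cameras disagreed by 2–3 mm, which is within the 4–5 mm play.
- **First descent:** the fingertips pressed on the bench at about 24 N before I backed off.

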